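Tip a counted row of bearing balls into the cup

ROBOT

A 6-joint arm with a two-finger parallel gripper is mounted at the origin on a cart in front of the work surface, level with it; the furniture and walls round the work are solid. World frame = base frame: x ahead of the robot, y to its left, z up, the work surface at z = 0. Lengths are in m, angles in rad, forces in N, time in s.
With the tool pointing down it reaches from about 0.375 to 0.9 m from the base axis. Payload 3.1 kg.
Tool frame: the origin (TCP) lies on the centre line of the jaws, within the pads' length; the fingertips stand 19 mm ahead of it and the grasp point (between the pads) is the TCP; z points along the fingers, y is the line along which they close (so a half turn about z gives the same grasp; the last joint's range is limited). The gripper opens to 85 mm and grips with 20 to 120 N. Pads are 22 mm wide; open, the fingers measure 114 mm over their backs; the gripper's body (76 mm by 85 mm) begins 54 mm behind the grasp point. The pads swing forward as they close: fully open they stand 13 mm farther back than shut.
Start: joints at [1.044, 0.527, 1.433, -0, 1.181, -0.178], TCP at [0.213, 0.588, 0.25] pointing down, gripper open.
Joint ranges: [-3.08, 3.08], [-0.75, 2.2], [0.22, 2.44], [-1.43, 4.57], [0, 2.65], [-2.85, 2.85]. Speed limits (rad/s): [2.79, 2.79, 3.14, 3.14, 3.14, 3.14].

INTERFACE

Orientations are given as a unit quaternion [x, y, z, w].
In Python, from station import manip gives the robot as it stands.
- The arm moves only by the tool servo_tool, never from a script. Its argument "rows" is a list that holds one entry, the list of rows, each a list of 7 numbers: the turn, a rotation vector about the tool's x, y, z in degrees, then the shift along the tool's x, y, z in m, then the gripper command: -1 is shut, 1 is fully open, values between are in proportion. In form: [[[wx, wy, wz, tx, ty, tz, jaw], ...]]. A call has 1 to 8 rows; each row shifts and turns the commanded pose from where the row before left it, along the tool's axes as they then stand; what a row does not reach is not made up. A row lasts 1/12 s, in which the tool goes at most 41.7 mm and 7.16 degrees, less where a joint would pass 70% of its speed; a pose out of reach is approached as far as the arm can. A call is refused whole if a number of a shift passes 0.0417 or a number of a turn 7.16, either way. A call with a gripper value outside its range is refused whole. The fingers move at their own pace and stop on an object; "squeeze" is the grip in N (left out, the last holds). Time passes only in rows, so rows that do not move let the fingers close. It gives the time, the measured TCP pose, the force, the opening and the grip force at its end, in the units of the state.
- manip.sense(): the state, without advancing time (a new reading comes with each control period).
- manip.snapshot(name): name is "scene" or "top" or "wrist"; returns the picture (420x560x3 uint8, blue, green, red); there is no depth.
- manip.camera_info(name): a dict with "K" (3x3 intrinsics, pixels), "camera_from_world" (4x4, takes a point from world to camera coordinates). Camera axes: x right, y down, z forward; pixel columns grow to the right and rows downward; lengths in m; the calibration is good to about 2 mm. The wrist camera is an equidistant fisheye: a pixel r from the principal point sees the ray r / f radians off the axis. A picture is of the moment at which its call begins: read the wrist's pose just before it. camera_info takes no time and is no camera call; for the wrist camera it gives the pose at the moment of the call.
- manip.sign_off(): hands the job in; it is judged then, once.
The state is a dict: "t": time; "q": joint angles; "qd": joint speeds; "tau": joint torques, N m; "tcp_pos": TCP position; "tool_rot": TCP orientation; "force": force on the tool from outside, world axes, zero at the start; "ft_torque": the same for the moment, N m; "finger_gap": opening from 0.0 (shut) to 1.0 (fully open); "gripper_force": force on a finger pad.
Only numpy, scipy, OpenCV 4.12 (cv2) and the standard library are available. Lean on these libraries where they do the work, as an engineer would, in place of code of your own. Each camera call takes 0.05 s, during which the arm holds its last target. There are 200 camera calls.

TASK

Clear the glue stick off the front plate of the counting stand and put it down upright on the worktop well away from the plate, then stand the oblong cup squarely in its place on that plate, below the front edge of the tray. Lift the tray by its rear handle, slowly and just far enough that the whole front row of balls, and none of the rear row, rolls off into the cup, and lay the tray back on its rest. Then move each ball of the rear row forward into the front row of the tray, ready for the next count, and stand the cup with its balls upright in the middle of the rubber mat; these last two in either order.

Things in the scene. Friction and masses are not known exactly. Their poses are not given: they have to be found in the camera images.
- plate (a point): the cup's place: point on the top face (3 mm above the worktop) of the stand's base plate where the middle of the cup's underside belongs. x points level from here to the tray and its handle, y to the left along the rows. The plate reaches 59 mm in front of this point and 83 mm to either side; with the tray home nothing overhangs the cup here
- stand: grey fixed counting stand, origin on the worktop 48 mm behind plate, same axes. Two upright cheeks (from 4 mm in front of the origin rearward, 82 mm high, 147 mm over their outer faces) carry the tray between them on a level hinge parallel to y, 6 mm behind the origin and 60 mm above the worktop
- tray (a joint): tilt of the aluminium tray, rad. 0 = home on its rest, leaning back by 0.07; grows as the rear handle is lifted and the tray tips forward over the cup's place. Stiff hinge (0.35 N m): it stays where it is left, so lower it again. Tipped slowly (0.3 rad/s or less) the front row rolls off by 0.7 rad; beyond about 1.0 rad the rear row would come over the lip too. Stop at 1.2
- tray_handle (a point): middle of the tray's rear handle, a round bar 12 mm thick, 90 mm long, along the rows, open below; 135 mm behind and 77 mm above the hinge line in tray axes (x rearward along the tray floor, y left along the row, z square to the floor). Sloping bars join its ends to the tray. Pinched from above across the bar, it turns between the pads as the tray tips; 5 to 10 N lift it
- front_row (a point): middle of the front row at ball-centre height, 11 mm above the tray floor; tray axes. The four lanes lie at y = +45, +15, -15, -45 mm, 24 mm wide between dividers 5 mm high. Balls rest against the raised lip behind them (5 mm high, 21 mm deep, flat top). A ridge 1.5 mm high lies 14.5 mm ahead; a ball put down up to 10 mm ahead of this point rolls back to it
- rear_row (a point): middle of the rear row at ball-centre height, 41.5 mm behind front_row in tray axes, same lanes; each seat is a pocket between the raised lip and a back wall 5 mm high. Fingertips that stay more than 5 mm above the floor clear dividers, lip and back wall
- cup_lug (a point): centre of the cup's grip lug, a block 36 mm long, 14 mm thick and 26 mm high on the middle of its front (-x) long side, 58 mm in front of the cup's centre, its centre 41 mm above the cup's underside; same axes as the cup. Made to be pinched from above across its thickness (y)
- cup_mid (a point): centre (half-way up) of the loose grey oblong open cup, 76 x 124 x 55 mm (x, y, z), walls 3 mm, about 0.12 kg; z up, lug towards -x
- mat: fixed ribbed black rubber mat, 115 x 160 x 3 mm (x, y, z), origin at the centre of its underside. It lies at the right of the worktop; the bench power supply that stands between it and the counting stand is 175 mm high
- stick_mid (a point): centre (half-way up) of the loose upright glue stick, a round white stick with a blue cap, 26 mm across and 80 mm high, z up; stands on the plate at the start
- front1_center (a point): centre of a white ceramic bearing ball, 22 mm across, about 25 g; at the start in the front row, lane 1 counted from the left (+y of the tray); may be absent
- rear1_center (a point): centre of a like ball (22 mm); at the start in the rear row, lane 1 counted from the left (+y of the tray); may be absent
- front2_center (a point): centre of a white ceramic bearing ball, 22 mm across, about 25 g; at the start in the front row, lane 2 counted from the left (+y of the tray); may be absent
- rear2_center (a point): centre of a like ball (22 mm); at the start in the rear row, lane 2 counted from the left (+y of the tray); may be absent
- front3_center (a point): centre of a white ceramic bearing ball, 22 mm across, about 25 g; at the start in the front row, lane 3 counted from the left (+y of the tray); may be absent
- rear3_center (a point): centre of a like ball (22 mm); at the start in the rear row, lane 3 counted from the left (+y of the tray); may be absent
- front4_center (a point): centre of a white ceramic bearing ball, 22 mm across, about 25 g; at the start in the front row, lane 4 counted from the left (+y of the tray); may be absent
- rear4_center (a point): centre of a like ball (22 mm); at the start in the rear row, lane 4 counted from the left (+y of the tray); may be absent
- cup: the same cup; origin at the centre of its underside

How it is judged:
On the way, in this order (a step that is already met when the one before it is completed fails the run):
1. the glue stick stands upright on the worktop, clear of the plate (horizontal distance between stick_mid and plate above 0.1 m and height (world z) of stick_mid below 0.046 m and angle between stick_mid's own z axis and vertical below 0.15 rad), for 0.2 s.
2. the cup stands upright and squarely on the plate (horizontal distance between stick_mid and plate above 0.1 m and horizontal distance between cup_mid and plate below 0.02 m and angle between the x axis of cup_mid and the x axis of plate, either way round below 0.25 rad and angle between cup_mid's own z axis and vertical below 0.1 rad and height (world z) of cup_mid below 0.036 m), for 0.2 s.
3. the tray is tipped and its whole front row lies in the cup, the rear row still in its place (value of joint tray above 0.1 rad and x of front1_center in the frame of cup_mid between -0.037 and 0.037 m and y of front1_center in the frame of cup_mid between -0.061 and 0.061 m and z of front1_center in the frame of cup_mid between -0.0275 and 0.025 m and x of front2_center in the frame of cup_mid between -0.037 and 0.037 m and y of front2_center in the frame of cup_mid between -0.061 and 0.061 m and z of front2_center in the frame of cup_mid between -0.0275 and 0.025 m and x of front3_center in the frame of cup_mid between -0.037 and 0.037 m and y of front3_center in the frame of cup_mid between -0.061 and 0.061 m and z of front3_center in the frame of cup_mid between -0.0275 and 0.025 m and x of front4_center in the frame of cup_mid between -0.037 and 0.037 m and y of front4_center in the frame of cup_mid between -0.061 and 0.061 m and z of front4_center in the frame of cup_mid between -0.0275 and 0.025 m and x of rear1_center in the frame of rear_row between -0.01 and 0.01 m and y of rear1_center in the frame of rear_row between -0.058 and 0.058 m and z of rear1_center in the frame of rear_row between -0.006 and 0.006 m and x of rear2_center in the frame of rear_row between -0.01 and 0.01 m and y of rear2_center in the frame of rear_row between -0.058 and 0.058 m and z of rear2_center in the frame of rear_row between -0.006 and 0.006 m and x of rear3_center in the frame of rear_row between -0.01 and 0.01 m and y of rear3_center in the frame of rear_row between -0.058 and 0.058 m and z of rear3_center in the frame of rear_row between -0.006 and 0.006 m and x of rear4_center in the frame of rear_row between -0.01 and 0.01 m and y of rear4_center in the frame of rear_row between -0.058 and 0.058 m and z of rear4_center in the frame of rear_row between -0.006 and 0.006 m), for 0.2 s.
4. the tray is back on its rest (value of joint tray below 0.05 rad), for 0.2 s.
At the end, for the whole second after the job is handed in: cup upright and at rest on the mat, centres within 30 mm, all balls of the first front row in it; all balls of the former rear row in the front row; tray home (under 0.05 rad); glue stick upright on the worktop, over 100 mm from the cup's place on the plate (all of step 1 and angle between cup_mid's own z axis and vertical below 0.1 rad and height (world z) of cup_mid between 0.026 and 0.036 m and horizontal distance between cup_mid and mat below 0.03 m and linear speed of cup below 0.02 m/s and value of joint tray below 0.05 rad and x of front1_center in the frame of cup_mid between -0.037 and 0.037 m and y of front1_center in the frame of cup_mid between -0.061 and 0.061 m and z of front1_center in the frame of cup_mid between -0.0275 and 0.025 m and x of front2_center in the frame of cup_mid between -0.037 and 0.037 m and y of front2_center in the frame of cup_mid between -0.061 and 0.061 m and z of front2_center in the frame of cup_mid between -0.0275 and 0.025 m and x of front3_center in the frame of cup_mid between -0.037 and 0.037 m and y of front3_center in the frame of cup_mid between -0.061 and 0.061 m and z of front3_center in the frame of cup_mid between -0.0275 and 0.025 m and x of front4_center in the frame of cup_mid between -0.037 and 0.037 m and y of front4_center in the frame of cup_mid between -0.061 and 0.061 m and z of front4_center in the frame of cup_mid between -0.0275 and 0.025 m and x of rear1_center in the frame of front_row between -0.016 and 0.008 m and y of rear1_center in the frame of front_row between -0.058 and 0.058 m and z of rear1_center in the frame of front_row between -0.006 and 0.006 m and x of rear2_center in the frame of front_row between -0.016 and 0.008 m and y of rear2_center in the frame of front_row between -0.058 and 0.058 m and z of rear2_center in the frame of front_row between -0.006 and 0.006 m and x of rear3_center in the frame of front_row between -0.016 and 0.008 m and y of rear3_center in the frame of front_row between -0.058 and 0.058 m and z of rear3_center in the frame of front_row between -0.006 and 0.006 m and x of rear4_center in the frame of front_row between -0.016 and 0.008 m and y of rear4_center in the frame of front_row between -0.058 and 0.058 m and z of rear4_center in the frame of front_row between -0.006 and 0.006 m); the robot touches nothing.
It fails at once if a ball of the rear row gets into the cup ((x of rear1_center in the frame of cup_mid between -0.037 and 0.037 m and y of rear1_center in the frame of cup_mid between -0.061 and 0.061 m and z of rear1_center in the frame of cup_mid between -0.0275 and 0.025 m) or (x of rear2_center in the frame of cup_mid between -0.037 and 0.037 m and y of rear2_center in the frame of cup_mid between -0.061 and 0.061 m and z of rear2_center in the frame of cup_mid between -0.0275 and 0.025 m) or (x of rear3_center in the frame of cup_mid between -0.037 and 0.037 m and y of rear3_center in the frame of cup_mid between -0.061 and 0.061 m and z of rear3_center in the frame of cup_mid between -0.0275 and 0.025 m) or (x of rear4_center in the frame of cup_mid between -0.037 and 0.037 m and y of rear4_center in the frame of cup_mid between -0.061 and 0.061 m and z of rear4_center in the frame of cup_mid between -0.0275 and 0.025 m)).
Of front1, front2, front3, front4 only 2 to 4 are there at a start; the rules pass over those that are not, and their reading is None.
Of rear1, rear2, rear3, rear4 only 1 to 4 are there at a start; the rules pass over those that are not, and their reading is None.
At some moment in a run one of cup may be knocked a few centimetres aside while the robot is not near it.
It also fails if it takes over 210 s, if anything falls off the work surface, if the arm or the gripper's body presses on something with over 40 N, if the wrist force passes 120 N, or if a joint passes its speed limit or range.

## Working session

There is one attempt and no reset: what is moved stays moved. The work goes in short steps, Python scripts to look and compute and a tool call to move; the robot and the scene stay as the last step left them, time stands still between calls to the robot, and variables do not carry over. Pictures are saved under pics/ and viewed, at most 14 in all, crops included, and the job is handed in when it is done.

Besides the shell and the picture viewer there is one more tool, called after "Emit:" by a JSON object that holds its "op" and its "data". servo_tool: Moves the arm, as the interface text tells. Its arguments: {"type":"object","properties":{"rows":{"type":"array","items":{"type":"array","items":{"type":"array","items":{"type":"number"}}}},"squeeze":{"type":"number"}},"required":["rows"]}

```bash
ls; mkdir -p pics; cat > h.py <<'E'
import numpy as np, cv2
from station import manip
def px(name,P):
    c=manip.camera_info(name);T=np.array(c["camera_from_world"]);K=np.array(c["K"])
    p=T[:3,:3]@np.array(P,float)+T[:3,3]
    if name!="wrist":
        u=K@p; return u[:2]/u[2]
    th=np.arctan2(np.hypot(p[0],p[1]),p[2]);d=p[:2]/max(1e-9,np.hypot(p[0],p[1]))
    return np.array([K[0,2]+K[0,0]*th*d[0],K[1,2]+K[1,1]*th*d[1]])
def at(name,uv,z,c=None):
    c=c or manip.camera_info(name);T=np.array(c["camera_from_world"]);K=np.array(c["K"])
    a=np.array([(uv[0]-K[0,2])/K[0,0],(uv[1]-K[1,2])/K[1,1]])
    if name=="wrist":
        r=np.hypot(*a);d=np.array([*(a/max(r,1e-9)*np.sin(r)),np.cos(r)])
    else: d=np.array([*a,1.])
    R=T[:3,:3];o=-R.T@T[:3,3];w=R.T@d
    return o+w*(z-o[2])/w[2]
E
python3 - <<'E'
from h import *
s=manip.sense();print(s)
for n in("scene","top","wrist"):
    cv2.imwrite(f"pics/{n}0.png",manip.snapshot(n))
    c=manip.camera_info(n);T=np.array(c["camera_from_world"]);print(n,c["K"],(-T[:3,:3].T@T[:3,3]).round(3),T[:3,:3].round(2).tolist())
a=cv2.imread("pics/scene0.png");b=cv2.imread("pics/top0.png")
E
```

```text
pics
{'t': 0.0, 'q': array([ 1.04449644e+00,  5.28482263e-01,  1.43391782e+00,  2.48257348e-06,
        1.18137005e+00, -1.78508464e-01]), 'qd': array([-5.94716543e-04, -1.03737980e-04,  1.72064148e-03,  3.57328196e-04,
       -8.23360615e-04,  6.41628963e-05]), 'tau': array([ 7.39064162e-04, -4.42338717e+01, -1.78026634e+01, -2.50006462e-05,
        8.35172483e-03, -6.43607876e-06]), 'tcp_pos': array([0.21264568, 0.58699458, 0.24931874]), 'tool_rot': array([ 1.73020973e-01,  9.84917538e-01, -1.02143121e-03, -3.76859852e-04]), 'force': array([ 0.56084963, -0.13936621,  0.04044039]), 'ft_torque': array([-0.02924386, -0.01144562, -0.03185104]), 'gripper_force': 0.0, 'finger_gap': 1.0024017444946027}
scene [[453.92533219   0.         279.78461037]
 [  0.         453.92533219 214.72628525]
 [  0.           0.           1.        ]] [ 0.086 -0.787  0.92 ] [[0.88, -0.47, -0.01], [-0.31, -0.57, -0.76], [0.35, 0.67, -0.65]]
top [[434.17792763   0.         279.86495872]
 [  0.         434.17792763 205.95706253]
 [  0.           0.           1.        ]] [0.326 0.055 1.279] [[-0.01, -1.0, -0.01], [-0.98, 0.01, -0.19], [0.19, 0.01, -0.98]]
wrist [[325.1922621    0.         283.20539833]
 [  0.         325.1922621  214.6298281 ]
 [  0.           0.           1.        ]] [0.137 0.615 0.374] [[0.34, 0.94, -0.0], [0.89, -0.32, 0.31], [0.29, -0.11, -0.95]]
```

View pics/top0.png

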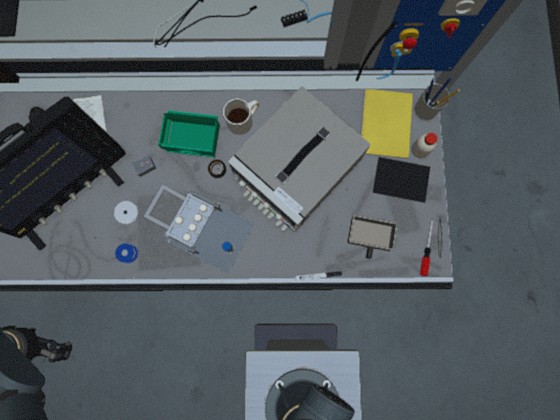

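View pics/scene0.png

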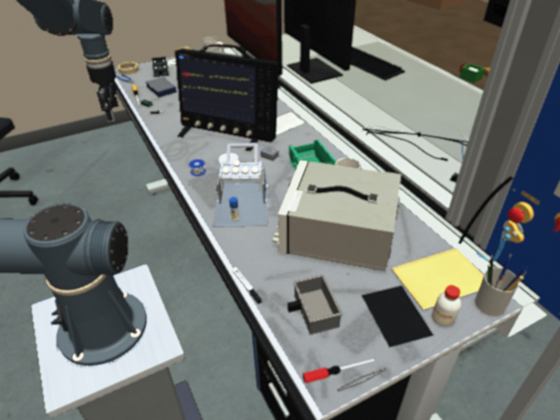

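```bash
python3 - <<'E'
from h import *
b=cv2.imread("pics/top0.png")
a=cv2.resize(b[175:275,135:260],None,fx=4,fy=4,interpolation=cv2.INTER_CUBIC)
c=cv2.resize(b[150:265,342:436],None,fx=3,fy=3,interpolation=cv2.INTER_CUBIC)
o=np.zeros((400,790,3),np.uint8);o[:,:500]=a;o[:345,505:505+282]=c
for k in range(0,125,20): cv2.putText(o,str(135+k),(k*4,10),0,.35,(0,255,255));
for k in range(5,100,20): cv2.putText(o,str(175+k),(0,k*4),0,.35,(0,255,255));
cv2.imwrite("pics/z0.png",o)
E
```

```text
(no output)
```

View pics/z0.png

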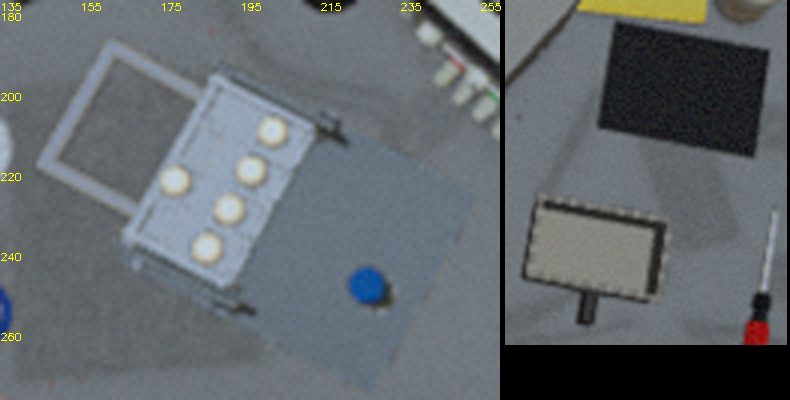

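```bash
python3 - <<'E'
from h import *
z=lambda u,v:(135+u/4-.4,175+v/4-.4); y=lambda u,v:(342+(u-505)/3-.33,150+v/3-.33)
r=at("top",z(474,198),.003);l=at("top",z(370,388),.003)
d=(l-r)[:2];print("front edge",r.round(4),l.round(4),"len",np.hypot(*d))
ay=d/np.hypot(*d);ax=np.array([ay[1],-ay[0]]);yaw=np.arctan2(ax[1],ax[0])
pl=(r+l)[:2]/2+.059*ax;print("yaw",np.degrees(yaw),"plate",pl.round(4))
h=[at("top",z(*p),.127+.0) for p in((110,47),(45,164))];hm=(h[0]+h[1])[:2]/2
print("handle",hm.round(4),(np.array([ax,ay])@(hm-pl)).round(4),"len",np.linalg.norm(h[0]-h[1]), "dir",(h[1]-h[0])[:2]@ax)
for p in((272,131),(251,171),(229,209),(207,247),(174,181)):
  for zz in(.075,):
    q=at("top",z(*p),zz)[:2];print("ball",q.round(4),(np.array([ax,ay])@(q-pl)).round(4))
print("stick",at("top",z(366,285),.083).round(4))
c=[at("top",y(*p),.055)[:2] for p in((538,198),(666,222),(653,298),(524,276))];c=np.array(c)
print("cup",c.mean(0).round(4),[np.linalg.norm(c[i]-c[i-1]).round(4) for i in range(4)]);e=c[0]-c[3]+c[1]-c[2];print("cup yaw",np.degrees(np.arctan2(e[1],e[0])))
print("lug",at("top",y(586,309),.054).round(4))
m=np.array([at("top",y(*p),.003)[:2] for p in((617,22),(769,49),(755,157),(598,127))])
print("mat",m.mean(0).round(4),[np.linalg.norm(m[i]-m[i-1]).round(4) for i in range(4)])
e=m[0]-m[3]+m[1]-m[2];print("mat yaw",np.degrees(np.arctan2(e[1],e[0])))
# worktop edges
for p in((0,285),(450,280),(450,95)):print(at("top",p,0).round(3))
# power supply
for p in((231,163),(293,229),(367,148),(303,90)):print("ps",at("top",p,.175).round(3))
print("spool",at("top",(126,253),0).round(3),at("top",(300,277),0).round(3))
E
```

```text
front edge [0.5126 0.1416 0.003 ] [0.3735 0.2164 0.003 ] len 0.15797216736712635
yaw 61.71269099439151 plate [0.471 0.231]
handle [0.5598 0.4023] [0.1929 0.003 ] len 0.09009984144750165 dir -0.0027736239401686823
ball [0.5508 0.2796] [ 0.0806 -0.0472]
ball [0.5223 0.2936] [ 0.0795 -0.0154]
ball [0.4954 0.3082] [0.0796 0.0151]
ball [0.4688 0.3227] [0.0798 0.0455]
ball [0.5155 0.3476] [0.1238 0.0161]
stick [0.4408 0.2103 0.083 ]
cup [ 0.4791 -0.1983] [np.float64(0.0759), np.float64(0.1226), np.float64(0.0736), np.float64(0.122)]
cup yaw -12.336662220408169
lug [ 0.422  -0.1873  0.054 ]
mat [ 0.647  -0.3062] [np.float64(0.1118), np.float64(0.1551), np.float64(0.1134), np.float64(0.158)]
mat yaw -11.743414281396642
[0.339 0.878 0.   ]
[ 0.346 -0.43   0.   ]
[ 0.919 -0.474  0.   ]
ps [0.651 0.189 0.175]
ps [0.474 0.028 0.175]
ps [ 0.689 -0.171  0.175]
ps [ 0.855 -0.004  0.175]
spool [0.43  0.516 0.   ] [0.357 0.004 0.   ]
```

```bash
cat >> h.py <<'E'
def go(P,th=None,per=.035,s=None):
    "print turn about tool z and shift in tool axes (after the turn) to TCP P, tool y at th deg"
    from scipy.spatial.transform import Rotation as Ro
    s=s or manip.sense();R=Ro.from_quat(s["tool_rot"]).as_matrix()
    t0=np.degrees(np.arctan2(R[1,1],R[0,1]));th=t0 if th is None else th
    wz=-((th-t0+180)%360-180);a=np.radians(th)
    Y=np.array([np.cos(a),np.sin(a),0]);X=np.array([-Y[1],Y[0],0])
    d=np.array(P)-s["tcp_pos"];sh=np.array([X@d,Y@d,-d[2]]);n=max(1,int(np.ceil(np.abs(sh).max()/per)))
    print("th",t0.round(2),"turn",round(wz,2),"rows",int(np.ceil(abs(wz)/7.1)),"shift",sh.round(4),"n",n,"each",(sh/n).round(4))
E
python3 -c "
from h import *
go((.441,.21,.25),62)"
```

```text
th 70.07 turn 8.07 rows 2 shift [-0.3786 -0.2258 -0.0004] n 11 each [-0.0344 -0.0205 -0.    ]
```

Emit:
{"op": "servo_tool", "data": {"rows": [[[0,0,4,0,0,0,1],[0,0,4,0,0,0,1],[0,0,0,-0.0344,-0.0205,0,1],[0,0,0,-0.0344,-0.0205,0,1],[0,0,0,-0.0344,-0.0205,0,1],[0,0,0,-0.0344,-0.0205,0,1],[0,0,0,-0.0344,-0.0205,0,1],[0,0,0,-0.0344,-0.0205,0,1]]], "squeeze": 30}}

```text
t: 0.82
tcp_pos: [0.3381, 0.3805, 0.2502]
tool_rot: [0.241, 0.971, -0.0, -0.0]
force: [1.4, 0.6, -0.0]
finger_gap: 0.997
gripper_force: 0.0
```

Emit:
{"op": "servo_tool", "data": {"rows": [[[0,0,0,-0.0344,-0.0205,0,1],[0,0,0,-0.0344,-0.0205,0,1],[0,0,0,-0.0344,-0.0205,0,1],[0,0,0,-0.0344,-0.0205,0,1],[0,0,0,-0.0344,-0.0205,0,1],[0,0,0,0,0,0,1],[0,0,0,0,0,0,1]]]}}

```text
t: 1.4
tcp_pos: [0.4428, 0.2093, 0.2502]
tool_rot: [0.244, 0.97, 0.0, -0.0]
force: [-0.2, 0.6, -0.1]
finger_gap: 1.002
gripper_force: 0.0
```

```bash
python3 - <<'E'
from h import *
go((.441,.21,.055),62)
im=manip.snapshot("wrist");cv2.imwrite("pics/w1.png",im)
hsv=cv2.cvtColor(im,cv2.COLOR_BGR2HSV)
m=cv2.inRange(hsv,(100,120,60),(125,255,255));n,l,st,c=cv2.connectedComponentsWithStats(m)
for i in range(1,n):
    if st[i,4]>40: print(st[i],c[i],at("wrist",c[i],.083).round(4))
print(px("wrist",(.441,.21,.083)),px("wrist",manip.sense()["tcp_pos"]))
E
```

```text
th 61.78 turn -0.22 rows 1 shift [ 0.002  -0.0002  0.1952] n 6 each [ 0.0003 -0.      0.0325]
[ 466   45   49   45 1358] [491.92783505  67.13696613] [0.4155 0.4639 0.083 ]
[269 180  26  29 580] [281.35344828 194.71896552] [0.4366 0.2116 0.083 ]
[282.03121549 199.57916018] [282.38617043 299.09184105]
```

View pics/w1.png

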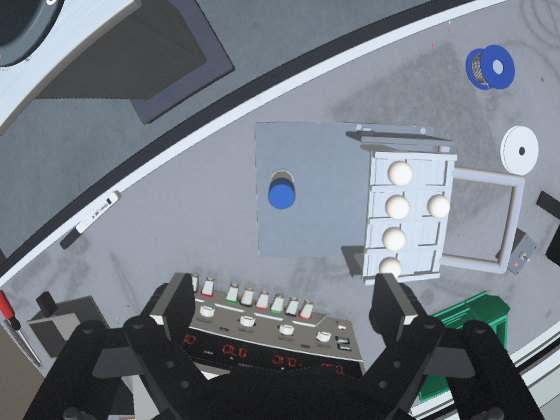

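Emit:
{"op": "servo_tool", "data": {"rows": [[[0,0,0,0.003,0,0.03,1],[0,0,0,0,0,0.033,1],[0,0,0,0,0,0.033,1],[0,0,0,0,0,0.033,1],[0,0,0,0,0,0.033,1],[0,0,0,0,0,0.033,1],[0,0,0,0,0,0,1],[0,0,0,0,0,0,-0.5]]]}}

```text
t: 2.12
tcp_pos: [0.4367, 0.2136, 0.0537]
tool_rot: [0.24, 0.971, -0.001, -0.002]
force: [0.2, 0.2, -0.6]
finger_gap: 0.882
gripper_force: 0.0
```

Emit:
{"op": "servo_tool", "data": {"rows": [[[0,0,0,0,0,0,-1],[0,0,0,0,0,0,-1],[0,0,0,0,0,0,-1],[0,0,0,0,0,0,-1],[0,0,0,0,0,0,-1],[0,0,0,0,0,0,-1],[0,0,0,0,0,0,-1],[0,0,0,0,0,0,-1]]]}}

```text
t: 2.78
tcp_pos: [0.44, 0.2128, 0.0566]
tool_rot: [0.242, 0.97, 0.001, 0.001]
force: [-0.5, 0.5, 6.8]
finger_gap: 0.288
gripper_force: 29.3
```

```bash
python3 -c "
from h import *
go((.39,.37,.15));print(manip.sense()['finger_gap'],manip.sense()['tcp_pos'])"
```

```text
th 62.04 turn -0.0 rows 0 shift [ 0.1179  0.1154 -0.0934] n 4 each [ 0.0295  0.0288 -0.0233]
0.2875189323422293 [0.44004488 0.21281921 0.05663704]
```

Emit:
{"op": "servo_tool", "data": {"rows": [[[0,0,0,0,0,-0.02,-1],[0,0,0,0,0,-0.035,-1],[0,0,0,0,0,-0.035,-1],[0,0,0,0.0295,0.0288,0,-1],[0,0,0,0.0295,0.0288,0,-1],[0,0,0,0.0295,0.0288,0,-1],[0,0,0,0.0295,0.0288,0,-1],[0,0,0,0,0,0,-1]]]}}

```text
t: 3.45
tcp_pos: [0.3869, 0.3756, 0.1463]
tool_rot: [0.238, 0.971, 0.002, 0.001]
force: [1.1, -0.8, -0.3]
finger_gap: 0.291
gripper_force: 30.1
```

Emit:
{"op": "servo_tool", "data": {"rows": [[[0,0,0,0,0,0.03,-1],[0,0,0,0,0,0.03,-1],[0,0,0,0,0,0.02,-1],[0,0,0,0,0,0.01,-1],[0,0,0,0,0,0.002,-1],[0,0,0,0,0,0,-1],[0,0,0,0,0,0,-1]]]}}

```text
t: 4.03
tcp_pos: [0.3892, 0.3693, 0.0537]
tool_rot: [0.242, 0.97, 0.0, 0.0]
force: [0.2, 0.1, 0.7]
finger_gap: 0.291
gripper_force: 29.4
```

```bash
python3 -c "
from h import *
print(manip.sense()['force'],manip.sense()['tcp_pos'])"
```

```text
[0.20543275 0.13001451 0.73273731] [0.38921171 0.36934059 0.05374586]
```

Emit:
{"op": "servo_tool", "data": {"rows": [[[0,0,0,0,0,0,0],[0,0,0,0,0,0,0.5],[0,0,0,0,0,0,0.7],[0,0,0,0,0,0,0.7],[0,0,0,0,0,0,0.7],[0,0,0,0,0,-0.03,0.7],[0,0,0,0,0,-0.03,0.7],[0,0,0,0,0,-0.03,0.7]]]}}

```text
t: 4.7
tcp_pos: [0.3882, 0.3692, 0.1437]
tool_rot: [0.241, 0.97, -0.001, -0.001]
force: [-0.5, 0.2, 0.2]
finger_gap: 0.849
gripper_force: 0.0
```

Emit:
{"op": "servo_tool", "data": {"rows": [[[0,0,-6,0,0,-0.035,0.5],[0,0,-6,0,0,-0.035,0.5],[0,0,-4,0,0,-0.035,0.5],[0,0,0,0,0,0,0.5]]]}}

```text
t: 5.03
tcp_pos: [0.3921, 0.3719, 0.2553]
tool_rot: [0.103, 0.995, 0.004, 0.006]
force: [0.8, 1.5, 0.4]
finger_gap: 0.749
gripper_force: 0.0
```

```bash
python3 -c "
from h import *
go((.422,-.187,.25),78)
im=manip.snapshot('top');cv2.imwrite('pics/t2.png',im);im=manip.snapshot('wrist');cv2.imwrite('pics/w2.png',im);print(px('wrist',(.39,.37,.08)))
"
```

```text
th 78.22 turn 0.22 rows 1 shift [-0.1455 -0.5404  0.0053] n 16 each [-0.0091 -0.0338  0.0003]
[282.16726657 198.99559287]
```

View pics/w2.png

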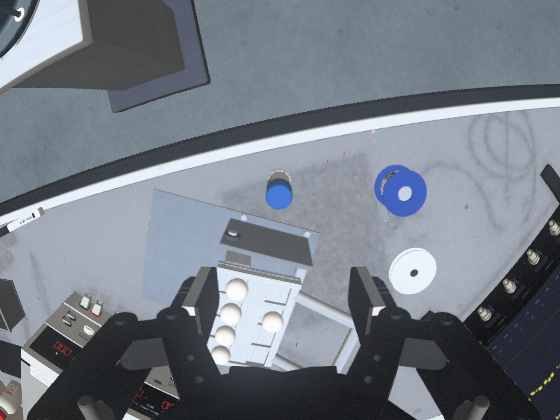

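Emit:
{"op": "servo_tool", "data": {"rows": [[[0,0,0,-0.0091,-0.0338,0,0.3],[0,0,0,-0.0091,-0.0338,0,0.3],[0,0,0,-0.0091,-0.0338,0,0.3],[0,0,0,-0.0091,-0.0338,0,0.3],[0,0,0,-0.0091,-0.0338,0,0.3],[0,0,0,-0.0091,-0.0338,0,0.3],[0,0,0,-0.0091,-0.0338,0,0.3],[0,0,0,-0.0091,-0.0338,0,0.3]]]}}

```text
t: 5.8
tcp_pos: [0.4025, 0.0885, 0.2467]
tool_rot: [0.104, 0.995, -0.0, -0.002]
force: [0.7, -0.1, 0.4]
finger_gap: 0.651
gripper_force: 0.0
```

Emit:
{"op": "servo_tool", "data": {"rows": [[[0,0,0,-0.0091,-0.0338,0,0.3],[0,0,0,-0.0091,-0.0338,0,0.3],[0,0,0,-0.0091,-0.0338,0,0.3],[0,0,0,-0.0091,-0.0338,0,0.3],[0,0,0,-0.0091,-0.0338,0,0.3],[0,0,0,-0.0091,-0.0338,0,0.3],[0,0,0,-0.0091,-0.0338,0,0.3],[0,0,0,-0.0091,-0.0338,0,0.3]]]}}

```text
t: 6.47
tcp_pos: [0.418, -0.1906, 0.2465]
tool_rot: [0.105, 0.995, 0.001, -0.002]
force: [0.3, -0.0, -0.5]
finger_gap: 0.653
gripper_force: 0.0
```

Emit:
{"op": "servo_tool", "data": {"rows": [[[0,0,0,0,0,0,0.3],[0,0,0,0,0,0,0.3],[0,0,0,0,0,0,0.3]]]}}

```text
t: 6.72
tcp_pos: [0.4181, -0.1886, 0.2467]
tool_rot: [0.104, 0.995, 0.001, -0.002]
force: [0.5, 1.0, -0.1]
finger_gap: 0.652
gripper_force: 0.0
```

```bash
python3 -c "
from h import *
go((.422,-.187,.047),78)
im=manip.snapshot('wrist');cv2.imwrite('pics/w3.png',im);print(px('wrist',(.422,-.187,.054)),px('wrist',(.479,-.198,.055)))
"
```

```text
th 78.0 turn 0.0 rows 1 shift [-0.0035  0.0024  0.1997] n 6 each [-0.0006  0.0004  0.0333]
[283.94110698 196.74512299] [284.86674885 249.8468461 ]
```

View pics/w3.png

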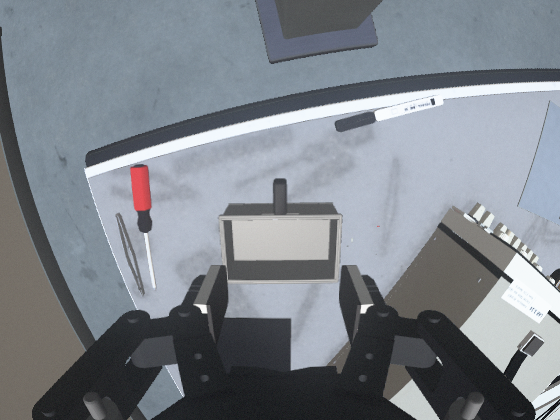

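```bash
python3 -c "
from h import *
p=at('wrist',(280,197),.054);print(p)
c=[at('wrist',q,.055)[:2] for q in((220,216),(342,215),(341,282),(228,279))];print(np.array(c).round(4),[np.degrees(np.arctan2(*(c[1]-c[0])[::-1])),np.degrees(np.arctan2(*(c[2]-c[3])[::-1]))],np.mean(c,0))
go((p[0],p[1],.047),78)
"
```

```text
[ 0.42143482 -0.19094806  0.054     ]
[[ 0.428  -0.256 ]
 [ 0.4531 -0.1321]
 [ 0.5317 -0.1444]
 [ 0.5014 -0.2677]] [np.float64(78.52055638184319), np.float64(76.19916118052038)] [ 0.47852397 -0.20005576]
th 78.08 turn 0.08 rows 1 shift [-0.0037 -0.0022  0.2   ] n 6 each [-0.0006 -0.0004  0.0333]
```

Emit:
{"op": "servo_tool", "data": {"rows": [[[0,0,0,-0.0037,-0.0022,0.034,0.3],[0,0,0,0,0,0.034,0.3],[0,0,0,0,0,0.034,0.3],[0,0,0,0,0,0.034,0.3],[0,0,0,0,0,0.034,0.3],[0,0,0,0,0,0.032,0.3],[0,0,0,0,0,0,0.3],[0,0,0,0,0,0,-0.3]]], "squeeze": 60}}

```text
t: 7.43
tcp_pos: [0.4213, -0.1903, 0.045]
tool_rot: [0.103, 0.995, 0.002, -0.003]
force: [0.6, -0.7, 1.2]
finger_gap: 0.522
gripper_force: 0.0
```

Emit:
{"op": "servo_tool", "data": {"rows": [[[0,0,0,0,0,0,-1],[0,0,0,0,0,0,-1],[0,0,0,0,0,0,-1],[0,0,0,0,0,0,-1],[0,0,0,0,0,0,-1],[0,0,0,0,0,0,-1],[0,0,0,0,0,0,-1],[0,0,0,0,0,0,-1]]]}}

```text
t: 8.1
tcp_pos: [0.4236, -0.193, 0.0487]
tool_rot: [0.104, 0.995, -0.001, 0.002]
force: [0.4, 2.3, 9.3]
finger_gap: 0.152
gripper_force: 59.5
```

```bash
python3 -c "
from h import *
print(manip.sense()['tcp_pos'])"
```

```text
[ 0.4236108  -0.19297432  0.04873162]
```

Emit:
{"op": "servo_tool", "data": {"rows": [[[0,0,0,0,0,-0.01,-1],[0,0,0,0,0,-0.02,-1],[0,0,0,0,0,-0.03,-1],[0,0,0,0,0,-0.035,-1],[0,0,0,0,0,-0.035,-1],[0,0,0,0,0,-0.035,-1],[0,0,0,0,0,-0.025,-1],[0,0,0,0,0,-0.015,-1]]]}}

```text
t: 8.77
tcp_pos: [0.4232, -0.1931, 0.2561]
tool_rot: [0.104, 0.995, -0.002, 0.003]
force: [-0.1, -0.3, -1.4]
finger_gap: 0.151
gripper_force: 58.8
```

Emit:
{"op": "servo_tool", "data": {"rows": [[[0,0,-4,0,0,0,-1],[0,0,-6,0,0,0,-1],[0,0,-6,0,0,0,-1],[0,0,-6,0,0,0,-1],[0,0,-6,0,0,0,-1],[0,0,-6,0,0,0,-1],[0,0,-6,0,0,0,-1],[0,0,-6,0,0,0,-1]]]}}

```text
t: 9.43
tcp_pos: [0.422, -0.1923, 0.2526]
tool_rot: [-0.295, 0.955, -0.001, 0.0]
force: [-0.1, -0.9, -1.7]
finger_gap: 0.148
gripper_force: 58.6
```

Emit:
{"op": "servo_tool", "data": {"rows": [[[0,0,-6,0,0,0,-1],[0,0,-6,0,0,0,-1],[0,0,-6,0,0,0,-1],[0,0,-6,0,0,0,-1],[0,0,-4.2,0,0,0,-1],[0,0,0,0,0,0,-1]]]}}

```text
t: 9.93
tcp_pos: [0.4597, -0.1124, 0.2392]
tool_rot: [-0.469, 0.881, -0.041, -0.055]
force: [-0.3, 0.2, -1.2]
finger_gap: 0.151
gripper_force: 58.7
```

```bash
python3 -c "
from h import *
s=manip.sense();print(s['tcp_pos'],np.degrees(s['q']).round(1));go((.444,.180,.25),152.2)"
```

```text
[ 0.4596929  -0.11238788  0.23920033] [ -22.6   20.4  103.    -9.4   57.3 -163.5]
th 146.15 turn -6.05 rows 1 shift [-0.2513  0.1502 -0.0108] n 8 each [-0.0314  0.0188 -0.0013]
```

Emit:
{"op": "servo_tool", "data": {"rows": [[[0,0,0,-0.0314,0.0188,-0.0013,-1],[0,0,0,-0.0314,0.0188,-0.0013,-1],[0,0,0,-0.0314,0.0188,-0.0013,-1],[0,0,0,-0.0314,0.0188,-0.0013,-1],[0,0,0,0,0,0,-1]]]}}

```text
t: 10.35
tcp_pos: [0.4673, 0.0349, 0.2256]
tool_rot: [-0.468, 0.881, -0.04, -0.054]
force: [-0.2, 0.1, -1.8]
finger_gap: 0.145
gripper_force: 58.8
```

```bash
cat >> h.py <<'E'
def tilt(s=None):
    "rotation vector (tool axes, deg) that brings the tool z straight down"
    from scipy.spatial.transform import Rotation as Ro
    s=s or manip.sense();R=Ro.from_quat(s["tool_rot"]).as_matrix();d=R.T@[0,0,-1.];w=np.cross([0,0,1],d)
    print("untilt",np.degrees(w).round(2))
E
python3 -c "
from h import *
s=manip.sense();print(s['tcp_pos'],np.degrees(s['q']).round(1));tilt();go((.444,.180,.25),152.2)"
```

```text
[0.46733026 0.03490806 0.225611  ] [  -5.    22.   103.    -8.6   57.9 -146.3]
untilt [-1.16 -7.67  0.  ]
th 146.08 turn -6.12 rows 1 shift [-0.1175  0.0883 -0.0244] n 4 each [-0.0294  0.0221 -0.0061]
```

Emit:
{"op": "servo_tool", "data": {"rows": [[[-0.6,-3.8,0,0,0,-0.012,-1],[-0.6,-3.9,0,0,0,-0.012,-1],[0,0,-3,-0.029,0.022,0,-1],[0,0,-3,-0.029,0.022,0,-1],[0,0,0,0,0,0,-1],[0,0,0,0,0,0,-1]]]}}

```text
t: 10.85
tcp_pos: [0.4632, 0.1053, 0.2498]
tool_rot: [-0.514, 0.858, -0.001, -0.001]
force: [-0.1, 0.0, -1.6]
finger_gap: 0.15
gripper_force: 58.9
```

```bash
python3 -c "
from h import *
s=manip.sense();print(s['tcp_pos'],np.degrees(s['q']).round(1));tilt();go((.444,.180,.25),152.2)"
```

```text
[0.46317241 0.10527611 0.24975182] [  -0.6   18.8  103.    -0.2   58.2 -152.4]
untilt [-0.09 -0.13  0.  ]
th 151.88 turn -0.32 rows 1 shift [-0.0572  0.0518 -0.0002] n 2 each [-0.0286  0.0259 -0.0001]
```

Emit:
{"op": "servo_tool", "data": {"rows": [[[0,0,0,-0.0286,0.026,0,-1],[0,0,0,-0.0286,0.026,0,-1],[0,0,0,0,0,0.03,-1],[0,0,0,0,0,0.035,-1],[0,0,0,0,0,0.035,-1],[0,0,0,0,0,0.03,-1],[0,0,0,0,0,0,-1],[0,0,0,0,0,0,-1]]]}}

```text
t: 11.52
tcp_pos: [0.4444, 0.1786, 0.118]
tool_rot: [-0.513, 0.858, -0.0, -0.003]
force: [0.6, 0.9, -0.6]
finger_gap: 0.156
gripper_force: 58.9
```

```bash
python3 -c "
from h import *
s=manip.sense();print(s['tcp_pos'],s['force']);tilt();go((.444,.180,.050),152.2)
im=manip.snapshot('top')
cv2.imwrite('pics/t4.png',cv2.resize(im[170:280,130:270],None,fx=5,fy=5,interpolation=cv2.INTER_CUBIC))
cv2.imwrite('pics/w4.png',manip.snapshot('wrist'))
"
```

```text
[0.44440161 0.17860122 0.1179956 ] [ 0.59295897  0.85243745 -0.63942824]
untilt [ 0.13 -0.27  0.  ]
th 151.71 turn -0.49 rows 1 shift [-0.0011  0.001   0.068 ] n 2 each [-0.0005  0.0005  0.034 ]
```

View pics/w4.png

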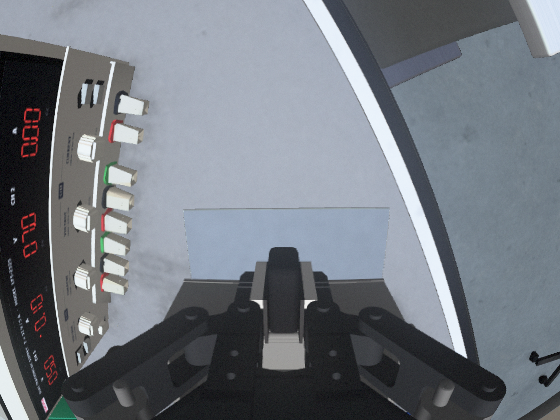

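```bash
python3 -c "
from h import *
l=at('wrist',(389,207.5),.003);r=at('wrist',(184,209),.003)
l,r=(l,r) if l[0]<r[0] else (r,l)
d=(l-r)[:2];ay=d/np.hypot(*d);ax=np.array([ay[1],-ay[0]]);pl=(l+r)[:2]/2+.059*ax
print(l,r,np.hypot(*d),np.degrees(np.arctan2(ax[1],ax[0])),pl,'lug',pl-.058*ax)
"
```

```text
[0.3679128  0.21408189 0.003     ] [0.5135814  0.13735551 0.003     ] 0.16463983646373367 62.22338207372677 [0.46824261 0.22792021] lug [0.44121313 0.17660347]
```

View pics/t4.png

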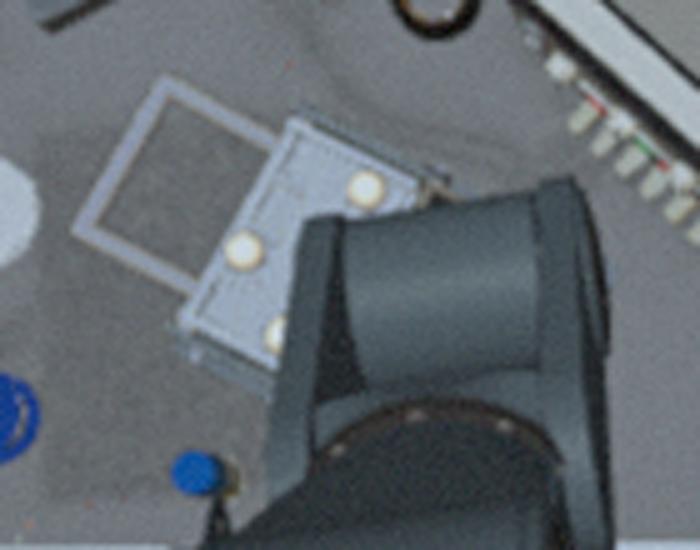

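Emit:
{"op": "servo_tool", "data": {"rows": [[[0,0,-0.4,0.0014,0.0014,0.02,-1],[0,0,0,0,0,0.02,-1],[0,0,0,0,0,0.015,-1],[0,0,0,0,0,0.006,-1],[0,0,0,0,0,0.003,-1],[0,0,0,0,0,0,-1]]]}}

```text
t: 12.12
tcp_pos: [0.444, 0.1791, 0.0556]
tool_rot: [-0.516, 0.856, -0.001, 0.0]
force: [0.3, -0.3, -0.8]
finger_gap: 0.148
gripper_force: 59.0
```

Emit:
{"op": "servo_tool", "data": {"rows": [[[0,0,0,0,0,0.002,-1],[0,0,0,0,0,0,-1]]]}}

```text
t: 12.28
tcp_pos: [0.4437, 0.1792, 0.0535]
tool_rot: [-0.517, 0.856, -0.001, 0.0]
force: [-1.1, -0.1, -0.8]
finger_gap: 0.151
gripper_force: 59.0
```

Emit:
{"op": "servo_tool", "data": {"rows": [[[0,0,0,0,0,0.002,-1],[0,0,0,0,0,0,-1]]]}}

```text
t: 12.45
tcp_pos: [0.4436, 0.1792, 0.0518]
tool_rot: [-0.517, 0.856, -0.001, 0.0]
force: [-1.1, -1.1, 6.8]
finger_gap: 0.147
gripper_force: 60.1
```

Emit:
{"op": "servo_tool", "data": {"rows": [[[0,0,0,0,0,0,-0.4],[0,0,0,0,0,0,0],[0,0,0,0,0,0,0.2],[0,0,0,0,0,0,0.2],[0,0,0,0,0,0,0.2],[0,0,0,0,0,-0.02,0.2],[0,0,0,0,0,-0.03,0.2],[0,0,0,0,0,-0.035,0.2]]]}}

```text
t: 13.12
tcp_pos: [0.4416, 0.179, 0.1351]
tool_rot: [-0.517, 0.856, 0.0, -0.003]
force: [0.8, -0.2, -0.2]
finger_gap: 0.6
gripper_force: 0.0
```

Emit:
{"op": "servo_tool", "data": {"rows": [[[0,0,0,0,0,-0.035,0.2],[0,0,0,0,0,-0.035,0.2],[0,0,0,0,0,-0.035,0.2],[0,0,6,0,0,0,0.2],[0,0,6,0,0,0,0.2],[0,0,6,0,0,0,0.2],[0,0,6,0,0,0,0.2],[0,0,6,0,0,0,0.2]]]}}

```text
t: 13.78
tcp_pos: [0.4427, 0.1795, 0.2406]
tool_rot: [-0.275, 0.961, -0.001, -0.001]
force: [-0.8, -0.2, 0.0]
finger_gap: 0.604
gripper_force: 0.0
```

Emit:
{"op": "servo_tool", "data": {"rows": [[[0,0,6,0,0,0,0.2],[0,0,6,0,0,0,0.2],[0,0,6,0,0,0,0.2],[0,0,6,0,0,0,0.2],[0,0,6,0,0,0,0.2],[0,0,6,0,0,0,0.2],[0,0,6,0,0,0,0.2],[0,0,6,0,0,0,0.2]]]}}

```text
t: 14.45
tcp_pos: [0.4427, 0.1795, 0.2404]
tool_rot: [0.14, 0.99, -0.001, -0.001]
force: [0.2, -0.1, -0.0]
finger_gap: 0.598
gripper_force: 0.0
```

Emit:
{"op": "servo_tool", "data": {"rows": [[[0,0,6,0,0,0,0.2],[0,0,6,0,0,0,0.2],[0,0,0,0,0,0,0.2],[0,0,0,0,0,0,0.2]]]}}

```text
t: 14.78
tcp_pos: [0.4428, 0.1795, 0.2404]
tool_rot: [0.239, 0.971, -0.001, -0.0]
force: [0.0, 0.7, -0.8]
finger_gap: 0.599
gripper_force: 0.0
```

```bash
python3 -c "
from h import *
s=manip.sense();print(s['tcp_pos'],s['force']);tilt();go((.4595,.3975,.26),62.2)
im=manip.snapshot('top')
go((.5597,.4015,.26),62.2)
cv2.imwrite('pics/t5.png',im);cv2.imwrite('pics/w5.png',manip.snapshot('wrist'))
"
```

```text
[0.44278314 0.17950354 0.2404296 ] [ 0.00390718  0.65794385 -0.7803427 ]
untilt [-0.16 -0.    0.  ]
th 62.36 turn 0.16 rows 1 shift [ 0.0869  0.2006 -0.0196] n 6 each [ 0.0145  0.0334 -0.0033]
th 62.35 turn 0.15 rows 1 shift [ 1.000e-04  2.509e-01 -1.950e-02] n 8 each [ 0.      0.0314 -0.0024]
```

View pics/w5.png

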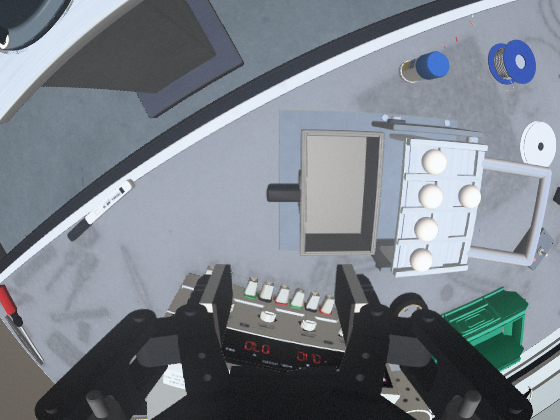

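```bash
python3 -c "
from h import *
c=manip.camera_info('wrist');a=np.radians(62.2);ax=np.array([np.cos(a),np.sin(a)]);ay=np.array([-ax[1],ax[0]]);pl=np.array([.4695,.2295]);M=np.array([ax,ay])
q=np.array([at('wrist',p,.055)[:2] for p in((303,132),(383,132),(376,252),(303,250))]);print('cup',q.mean(0),M@(q.mean(0)-pl))
for p,z in(((545,168),.127),((528,257),.127),((537,212),.127),((434,161),.078),((430,196),.078),((426,229),.078),((421,260),.078),((470,197),.075)): 
  w=at('wrist',p,z)[:2];print(w.round(4),(M@(w-pl)).round(4))
print('expect handle',pl+M.T@[.194,0])
"
```

```text
cup [0.46952625 0.23216992] [0.002374   0.00122199]
[0.5139 0.4213] [0.1904 0.0501]
[0.5959 0.3804] [ 0.1924 -0.0414]
[0.5522 0.4004] [0.1897 0.0065]
[0.4735 0.3258] [0.0871 0.0414]
[0.504  0.3094] [0.0867 0.0067]
[0.5347 0.2938] [ 0.0873 -0.0277]
[0.5654 0.2778] [ 0.0874 -0.0623]
[0.528  0.3532] [0.1367 0.0059]
expect handle [0.55997901 0.40110871]
```

```bash
python3 -c "
from h import *
go((.559,.3993,.2404),62.2)
# triangulate balls with top view + wrist
z=lambda u,v:(135+u/4-.4,175+v/4-.4)
from scipy.optimize import least_squares
ct=manip.camera_info('top')
for a,b in(((272,131),(421,260)),((251,171),(426,229)),((229,209),(430,196)),((207,247),(434,161)),((174,181),(470,197))):
  r=least_squares(lambda P:np.r_[px('top',P)-z(*a),px('wrist',P)-b],[.5,.3,.08]);print(r.x.round(4),r.fun.round(1))
"
```

```text
th 62.32 turn 0.12 rows 1 shift [-2.000e-04  2.486e-01  1.000e-04] n 8 each [-0.      0.0311  0.    ]
[0.5445 0.2715 0.109 ] [ 0.6 -0.   0.2 -0.1]
[0.5168 0.2856 0.1094] [ 0.4 -0.1  0.1 -0.1]
[0.4916 0.3009 0.105 ] [ 0.4 -0.1  0.1 -0.1]
[0.4656 0.3174 0.1003] [-0.1  0.1 -0.   0. ]
[0.5113 0.3389 0.1059] [ 0.4 -0.2  0.1 -0.1]
```

Emit:
{"op": "servo_tool", "data": {"rows": [[[0,0,0,0,0.0311,0,0.2],[0,0,0,0,0.0311,0,0.2],[0,0,0,0,0.0311,0,0.2],[0,0,0,0,0.0311,0,0.2],[0,0,0,0,0.0311,0,0.2],[0,0,0,0,0.0311,0,0.2],[0,0,0,0,0.0311,0,0.2],[0,0,0,0,0.0311,0,0.2]]]}}

```text
t: 15.55
tcp_pos: [0.5594, 0.401, 0.2396]
tool_rot: [0.239, 0.971, -0.001, -0.0]
force: [0.1, -0.4, -0.2]
finger_gap: 0.601
gripper_force: 0.0
```

Emit:
{"op": "servo_tool", "data": {"rows": [[[0,0,0,0,0,0,0.2],[0,0,0,0,0,0,0.2]]]}}

```text
t: 15.72
tcp_pos: [0.5591, 0.4007, 0.2391]
tool_rot: [0.239, 0.971, -0.002, -0.0]
force: [-0.3, -0.1, -0.8]
finger_gap: 0.6
gripper_force: 0.0
```

```bash
python3 -c "
from h import *
go((.559,.3993,.127),62.2)
cv2.imwrite('pics/w6.png',manip.snapshot('wrist'))
print(px('wrist',(.559,.3993,.127)))
"
```

```text
th 62.38 turn 0.18 rows 1 shift [-0.0006 -0.0013  0.1121] n 4 each [-0.0002 -0.0003  0.028 ]
[283.36382801 219.70224938]
```

View pics/w6.png

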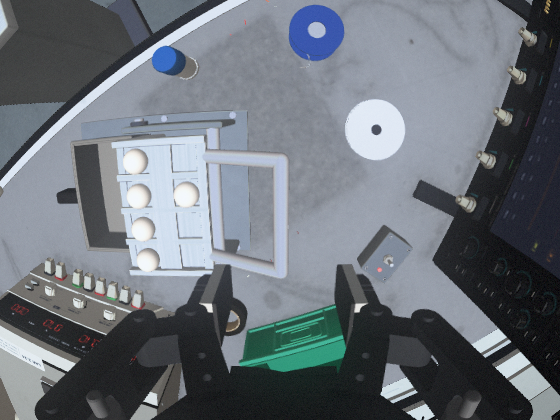

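Emit:
{"op": "servo_tool", "data": {"rows": [[[0,0,0,0,-0.0013,0.03,0.2],[0,0,0,0,0,0.03,0.2],[0,0,0,0,0,0.03,0.2],[0,0,0,0,0,0.02,0.2],[0,0,0,0,0,0,0.2],[0,0,0,0,0,0,-0.3],[0,0,0,0,0,0,-1],[0,0,0,0,0,0,-1]]], "squeeze": 35}}

```text
t: 16.43
tcp_pos: [0.5597, 0.3985, 0.1325]
tool_rot: [0.24, 0.971, 0.0, 0.001]
force: [0.7, -0.1, -1.4]
finger_gap: 0.177
gripper_force: 0.0
```

Emit:
{"op": "servo_tool", "data": {"rows": [[[0,0,0,0,0,0,-1],[0,0,0,0,0,0,-1],[0,0,0,0,0,0,-1],[0,0,0,0,0,0,-1],[0,0,0,0,0,0,-1],[0,0,0,0,0,0,-1]]]}}

```text
t: 16.93
tcp_pos: [0.5593, 0.3978, 0.1325]
tool_rot: [0.24, 0.971, -0.001, 0.001]
force: [-1.5, -3.7, 6.0]
finger_gap: 0.126
gripper_force: 34.4
```

```bash
python3 -c "
from h import *
go((.559,.3993,.127),62.2)"
```

```text
th 62.23 turn 0.03 rows 1 shift [0.0009 0.0012 0.0055] n 1 each [0.0009 0.0012 0.0055]
```

Emit:
{"op": "servo_tool", "data": {"rows": [[[0,0,0,0,-0.0016,-0.0027,-1],[0,0,0,0,-0.0016,-0.0027,-1],[0,0,0,0,-0.0016,-0.0027,-1],[0,0,0,0,-0.0016,-0.0027,-1],[0,0,0,0,-0.0016,-0.0027,-1],[0,0,0,0,-0.0016,-0.0027,-1],[0,0,0,0,-0.0016,-0.0027,-1],[0,0,0,0,-0.0016,-0.0027,-1]]]}}

```text
t: 17.6
tcp_pos: [0.5541, 0.3881, 0.1524]
tool_rot: [0.24, 0.971, 0.001, 0.002]
force: [3.7, 2.2, -2.5]
finger_gap: 0.127
gripper_force: 34.0
```

Emit:
{"op": "servo_tool", "data": {"rows": [[[0,0,0,0,-0.002,-0.0024,-1],[0,0,0,0,-0.002,-0.0024,-1],[0,0,0,0,-0.002,-0.0024,-1],[0,0,0,0,-0.002,-0.0024,-1],[0,0,0,0,-0.002,-0.0024,-1],[0,0,0,0,-0.002,-0.0024,-1],[0,0,0,0,-0.002,-0.0024,-1],[0,0,0,0,-0.002,-0.0024,-1]]]}}

```text
t: 18.27
tcp_pos: [0.547, 0.3747, 0.1722]
tool_rot: [0.24, 0.971, 0.002, 0.002]
force: [4.9, 4.5, -0.7]
finger_gap: 0.125
gripper_force: 34.1
```

Emit:
{"op": "servo_tool", "data": {"rows": [[[0,0,0,0,-0.0023,-0.0021,-1],[0,0,0,0,-0.0023,-0.0021,-1],[0,0,0,0,-0.0023,-0.0021,-1],[0,0,0,0,-0.0023,-0.0021,-1],[0,0,0,0,-0.0023,-0.0021,-1],[0,0,0,0,-0.0023,-0.0021,-1],[0,0,0,0,-0.0023,-0.0021,-1],[0,0,0,0,-0.0023,-0.0021,-1]]]}}

```text
t: 18.93
tcp_pos: [0.5388, 0.3588, 0.1897]
tool_rot: [0.24, 0.971, 0.002, 0.003]
force: [4.0, 4.1, -0.6]
finger_gap: 0.125
gripper_force: 34.0
```

```bash
cat >> h.py <<'E'
A=np.radians(62.2);ax=np.array([np.cos(A),np.sin(A)]);ay=np.array([-ax[1],ax[0]]);pl=np.array([.4695,.2295])
def fr(P): return np.r_[np.array([ax,ay])@(np.array(P)[:2]-pl),np.array(P)[2:]]
E
python3 -c "
from h import *
s=manip.sense();f=fr(s['tcp_pos']);print(f,s['force'],'tilt',np.arctan2(f[2]-.0655,f[0]-.054)-np.radians(25.7))"
```

```text
[ 0.14670567 -0.00096201  0.18969031] [ 3.95907787  4.1108692  -0.5554401 ] tilt 0.4810017903013933
```

Following the arc well. Continue the last two steps.

Emit:
{"op": "servo_tool", "data": {"rows": [[[0,0,0,0,-0.0026,-0.0017,-1],[0,0,0,0,-0.0026,-0.0017,-1],[0,0,0,0,-0.0026,-0.0017,-1],[0,0,0,0,-0.0026,-0.0017,-1],[0,0,0,0,-0.0026,-0.0017,-1],[0,0,0,0,-0.0026,-0.0017,-1],[0,0,0,0,-0.0026,-0.0017,-1],[0,0,0,0,-0.0026,-0.0017,-1]]]}}

```text
t: 19.6
tcp_pos: [0.5294, 0.3409, 0.204]
tool_rot: [0.24, 0.971, 0.003, 0.003]
force: [2.5, 5.5, 2.7]
finger_gap: 0.118
gripper_force: 34.0
```

Emit:
{"op": "servo_tool", "data": {"rows": [[[0,0,0,0,-0.0029,-0.0012,-1],[0,0,0,0,-0.0029,-0.0012,-1],[0,0,0,0,-0.0029,-0.0012,-1],[0,0,0,0,-0.0029,-0.0012,-1],[0,0,0,0,-0.0029,-0.0012,-1],[0,0,0,0,-0.0029,-0.0012,-1],[0,0,0,0,0,0,-1],[0,0,0,0,0,0,-1]]]}}

```text
t: 20.27
tcp_pos: [0.5216, 0.3261, 0.2127]
tool_rot: [0.241, 0.971, 0.004, 0.004]
force: [2.1, 6.0, 8.6]
finger_gap: 0.121
gripper_force: 34.4
```

```bash
python3 -c "
from h import *
s=manip.sense();f=fr(s['tcp_pos']);print(f,s['force'],'tilt',np.arctan2(f[2]-.0655,f[0]-.054)-np.radians(25.7))
t=manip.snapshot('top')[170:280,130:270];w=manip.snapshot('scene')[130:240,190:330]
cv2.imwrite('pics/p7.png',np.hstack([cv2.resize(k,None,fx=2.8,fy=2.8,interpolation=cv2.INTER_CUBIC) for k in(t,w)]))"
```

```text
[ 0.10980594 -0.00105307  0.212664  ] [2.09071808 5.98382955 8.59916445] tilt 0.7597909333604052
```

View pics/p7.png

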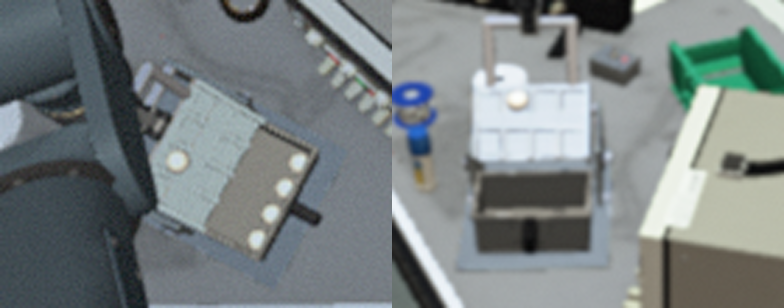

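Emit:
{"op": "servo_tool", "data": {"rows": [[[0,0,0,0,0.0029,0.0012,-1],[0,0,0,0,0.0029,0.0012,-1],[0,0,0,0,0.0029,0.0012,-1],[0,0,0,0,0.0029,0.0012,-1],[0,0,0,0,0.0029,0.0012,-1],[0,0,0,0,0.0029,0.0012,-1],[0,0,0,0,0.0026,0.0017,-1],[0,0,0,0,0.0026,0.0017,-1]]]}}

```text
t: 21.03
tcp_pos: [0.5313, 0.3446, 0.2019]
tool_rot: [0.24, 0.971, 0.002, 0.003]
force: [0.2, 0.1, 7.8]
finger_gap: 0.122
gripper_force: 34.7
```

Emit:
{"op": "servo_tool", "data": {"rows": [[[0,0,0,0,0.0026,0.0017,-1],[0,0,0,0,0.0026,0.0017,-1],[0,0,0,0,0.0026,0.0017,-1],[0,0,0,0,0.0026,0.0017,-1],[0,0,0,0,0.0026,0.0017,-1],[0,0,0,0,0.0026,0.0017,-1],[0,0,0,0,0.0023,0.0021,-1],[0,0,0,0,0.0023,0.0021,-1]]]}}

```text
t: 21.7
tcp_pos: [0.5405, 0.3621, 0.1868]
tool_rot: [0.24, 0.971, 0.001, 0.002]
force: [2.0, 2.3, 8.4]
finger_gap: 0.122
gripper_force: 35.5
```

Emit:
{"op": "servo_tool", "data": {"rows": [[[0,0,0,0,0.0023,0.0021,-1],[0,0,0,0,0.0023,0.0021,-1],[0,0,0,0,0.0023,0.0021,-1],[0,0,0,0,0.0023,0.0021,-1],[0,0,0,0,0.0023,0.0021,-1],[0,0,0,0,0.0023,0.0021,-1],[0,0,0,0,0.002,0.0024,-1],[0,0,0,0,0.002,0.0024,-1]]]}}

```text
t: 22.37
tcp_pos: [0.5486, 0.3776, 0.1688]
tool_rot: [0.24, 0.971, 0.001, 0.002]
force: [1.7, 2.0, 5.9]
finger_gap: 0.122
gripper_force: 36.0
```

Emit:
{"op": "servo_tool", "data": {"rows": [[[0,0,0,0,0.002,0.0024,-1],[0,0,0,0,0.002,0.0024,-1],[0,0,0,0,0.002,0.0024,-1],[0,0,0,0,0.002,0.0024,-1],[0,0,0,0,0.002,0.0024,-1],[0,0,0,0,0.002,0.0024,-1],[0,0,0,0,0.0016,0.0027,-1],[0,0,0,0,0.0016,0.0027,-1]]]}}

```text
t: 23.03
tcp_pos: [0.5555, 0.3907, 0.1478]
tool_rot: [0.24, 0.971, 0.0, 0.002]
force: [3.5, 1.1, 4.4]
finger_gap: 0.123
gripper_force: 36.5
```

Emit:
{"op": "servo_tool", "data": {"rows": [[[0,0,0,0,0.0016,0.0027,-1],[0,0,0,0,0.0016,0.0027,-1],[0,0,0,0,0.0016,0.0027,-1],[0,0,0,0,0.0016,0.0027,-1],[0,0,0,0,0.0016,0.0027,-1],[0,0,0,0,0.0012,0.0022,-1],[0,0,0,0,0,0,-1],[0,0,0,0,0,0,-1]]]}}

```text
t: 23.7
tcp_pos: [0.5592, 0.3978, 0.1327]
tool_rot: [0.24, 0.971, -0.001, 0.001]
force: [2.2, -1.9, 12.5]
finger_gap: 0.122
gripper_force: 37.8
```

Emit:
{"op": "servo_tool", "data": {"rows": [[[0,0,0,0,0,0.0015,-1],[0,0,0,0,0,0,-1],[0,0,0,0,0,0,-0.5],[0,0,0,0,0,0,0],[0,0,0,0,0,0,0],[0,0,0,0,0,0,0],[0,0,0,0,0,-0.02,0],[0,0,0,0,0,-0.03,0]]]}}

```text
t: 24.37
tcp_pos: [0.5549, 0.3964, 0.1743]
tool_rot: [0.24, 0.971, -0.005, -0.005]
force: [0.7, 0.0, -0.9]
finger_gap: 0.5
gripper_force: 0.0
```

Emit:
{"op": "servo_tool", "data": {"rows": [[[0,0,0,0,0,-0.03,0],[0,0,0,0,-0.03,-0.02,0],[0,0,0,0.008,-0.035,0,0],[0,0,0,0.007,0,0,0],[0,0,0,0,0,0,0],[0,0,0,0,0,0,0]]]}}

```text
t: 24.87
tcp_pos: [0.5144, 0.3478, 0.2286]
tool_rot: [0.24, 0.971, -0.001, -0.0]
force: [-0.1, 0.0, 0.2]
finger_gap: 0.495
gripper_force: 0.0
```

```bash
python3 -c "
from h import *
s=manip.sense();print(s['tcp_pos'],fr(s['tcp_pos']))
im=manip.snapshot('wrist');cv2.imwrite('pics/w8.png',im)
cv2.imwrite('pics/t8.png',manip.snapshot('top'))
print(px('wrist',(.5113,.3389,.106)),px('wrist',(.5155,.3476,.075)),px('wrist',s['tcp_pos']-[0,0,.12]))
"
```

```text
[0.51444915 0.34779669 0.22862113] [0.12560669 0.01541083 0.22862113]
[270.15811124 215.28842967] [282.39609905 204.03696149] [281.80986315 214.69790562]
```

View pics/w8.png

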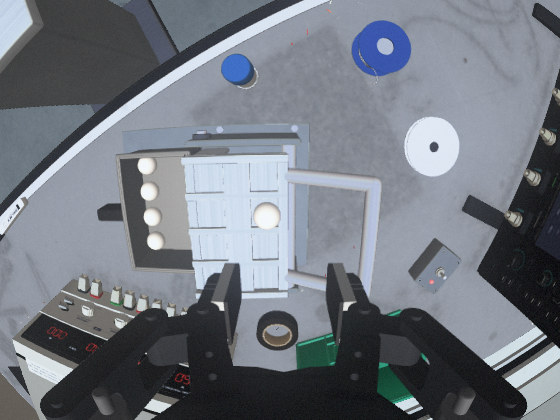

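```bash
python3 -c "
from h import *
from scipy.optimize import least_squares
z=lambda u,v:(135+u/4-.4,175+v/4-.4)
im=cv2.imread('pics/w8.png');g=cv2.GaussianBlur(cv2.cvtColor(im,cv2.COLOR_BGR2GRAY),(3,3),0)
c=cv2.HoughCircles(g[190:245,235:300],cv2.HOUGH_GRADIENT,1,30,param1=100,param2=10,minRadius=10,maxRadius=18);print(c)
b=np.array([235,190])+c[0,0,:2];rad=c[0,0,2]
r=least_squares(lambda P:np.r_[px('top',P)-z(174,181),px('wrist',P)-b],[.5,.3,.08]);print(r.x,r.fun,fr(r.x))
T=np.array(manip.camera_info('wrist')['camera_from_world']);D=np.linalg.norm(T[:3,:3]@r.x+T[:3,3]);print('radius expect',325*.011/D,'got',rad)
for h in(.08,.09,.1,.11): print(h,fr(at('wrist',b,h)),fr(at('top',z(174,181),h)))
# front lip line of tray, cheek tops
s0=cv2.imread('pics/scene0.png');cv2.imwrite('pics/s9.png',cv2.resize(s0[135:235,195:285],None,fx=6,fy=6,interpolation=cv2.INTER_CUBIC))
"
```

```text
[[[31.5 28.5 13.8]]]
[0.50917587 0.33735866 0.1173314 ] [-0.03014344 -0.11545538 -0.02223772 -0.02536318] [0.11391402 0.01520732 0.1173314 ]
radius expect 14.345347053129213 got 13.8
0.08 [0.11183196 0.00247919 0.08      ] [0.12444983 0.01449255 0.08      ]
0.09 [0.11239417 0.0058832  0.09      ] [0.12156571 0.01474745 0.09      ]
0.1 [0.11295637 0.0092872  0.1       ] [0.11868159 0.01500235 0.1       ]
0.11 [0.11351858 0.01269121 0.11      ] [0.11579747 0.01525725 0.11      ]
```

```bash
python3 -c "
from h import *
import pickle;pickle.dump(manip.camera_info('wrist'),open('c8.pkl','wb'))
p=pl+np.array([ax,ay]).T@[.1137,.0145];go((p[0],p[1],.165),62.2);print(p)"
```

```text
th 62.23 turn 0.03 rows 1 shift [-0.0002 -0.0129  0.0636] n 2 each [-0.0001 -0.0064  0.0318]
[0.50970174 0.33683946]
```

Emit:
{"op": "servo_tool", "data": {"rows": [[[0,0,0,0,-0.0065,0.03,0],[0,0,0,0,-0.0065,0.03,0],[0,0,0,0,0,0.003,0],[0,0,0,0,0,0,0],[0,0,0,0,0,0,0],[0,0,0,0,0,0,0]]]}}

```text
t: 25.47
tcp_pos: [0.5103, 0.337, 0.1677]
tool_rot: [0.24, 0.971, -0.0, 0.001]
force: [0.3, 0.1, -0.7]
finger_gap: 0.496
gripper_force: 0.0
```

```bash
python3 -c "
from h import *
import pickle
from scipy.optimize import least_squares
s=manip.sense();c2=manip.camera_info('wrist');c1=pickle.load(open('c8.pkl','rb'))
im=manip.snapshot('wrist');cv2.imwrite('pics/w10.png',im)
P0=px('wrist',(.5095,.337,.11));print(s['tcp_pos'],fr(s['tcp_pos']),P0)
g=cv2.GaussianBlur(cv2.cvtColor(im,cv2.COLOR_BGR2GRAY),(3,3),0);u,v=P0.astype(int)
c=cv2.HoughCircles(g[v-40:v+40,u-40:u+40],cv2.HOUGH_GRADIENT,1,50,param1=100,param2=10,minRadius=14,maxRadius=26);print(c)
b=np.array([u-40,v-40])+c[0,0,:2]
for h in(.09,.1,.11,.12): print(h,fr(at('wrist',(266.5,218.5),h,c1)),fr(at('wrist',b,h,c2)))
T=np.array(c2['camera_from_world']);print('r exp',325*.011/np.linalg.norm(T[:3,:3]@[.5095,.337,.11]+T[:3,3]))
"
```

```text
[0.51034262 0.33700167 0.16766483] [0.11414238 0.01400874 0.16766483] [282.04225389 246.23961673]
[[[37.5 39.5 15.6]]]
0.09 [0.11239417 0.0058832  0.09      ] [0.11207498 0.00650071 0.09      ]
0.1 [0.11295637 0.0092872  0.1       ] [0.11219206 0.01088528 0.1       ]
0.11 [0.11351858 0.01269121 0.11      ] [0.11230913 0.01526985 0.11      ]
0.12 [0.11408078 0.01609522 0.12      ] [0.11242621 0.01965442 0.12      ]
r exp 17.990485621881465
```

View pics/w10.png

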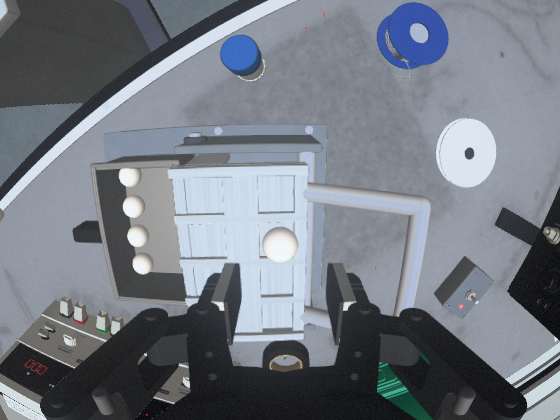

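Emit:
{"op": "servo_tool", "data": {"rows": [[[0,0,0,0.001,-0.0015,0.015,-0.2],[0,0,0,0,0,0.015,-0.2],[0,0,0,0,0,0.008,-0.2],[0,0,0,0,0,0.004,-0.2],[0,0,0,0,0,0.002,-0.2],[0,0,0,0,0,0,-0.2],[0,0,0,0,0,0,-0.2]]], "squeeze": 25}}

```text
t: 26.1
tcp_pos: [0.5076, 0.3353, 0.123]
tool_rot: [0.24, 0.971, -0.001, 0.001]
force: [-0.2, 0.1, 0.7]
finger_gap: 0.398
gripper_force: 0.0
```

Emit:
{"op": "servo_tool", "data": {"rows": [[[0,0,0,0,0,0,-0.4],[0,0,0,0,0,0,-1],[0,0,0,0,0,0,-1],[0,0,0,0,0,0,-1],[0,0,0,0,0,0,-1],[0,0,0,0,0,0,-1],[0,0,0,0,0,0,-1]]]}}

```text
t: 26.68
tcp_pos: [0.5069, 0.3344, 0.1232]
tool_rot: [0.24, 0.971, -0.002, 0.0]
force: [-1.7, -3.0, 5.8]
finger_gap: 0.235
gripper_force: 25.3
```

Emit:
{"op": "servo_tool", "data": {"rows": [[[0,0,0,0,0,-0.005,-1],[0,0,0,0,0,-0.01,-1],[0,0,0,0,-0.012,0,-1],[0,0,0,0,-0.012,0,-1],[0,0,0,0,-0.012,0,-1],[0,0,0,0,-0.008,0,-1],[0,0,0,0,0,0,-1],[0,0,0,0,0,0,-1]]]}}

```text
t: 27.35
tcp_pos: [0.4869, 0.2963, 0.1378]
tool_rot: [0.241, 0.971, -0.001, 0.0]
force: [-0.6, 0.7, -0.6]
finger_gap: 0.235
gripper_force: 24.5
```

Emit:
{"op": "servo_tool", "data": {"rows": [[[0,0,0,0,0,0.006,-1],[0,0,0,0,0,0.004,-1],[0,0,0,0,0,0,-1],[0,0,0,0,0,0,-1]]]}}

```text
t: 27.68
tcp_pos: [0.4864, 0.2963, 0.1267]
tool_rot: [0.24, 0.971, -0.001, -0.0]
force: [0.8, -0.6, -0.1]
finger_gap: 0.233
gripper_force: 24.5
```

```bash
python3 -c "
from h import *
s=manip.sense();print(fr(s['tcp_pos']),s['force'],s['finger_gap'])"
```

```text
[0.06698117 0.01623954 0.1266646 ] [ 0.78081061 -0.62281843 -0.13562383] 0.23273776929661188
```

Emit:
{"op": "servo_tool", "data": {"rows": [[[0,0,0,0,0,0.001,-1],[0,0,0,0,0,0,-0.45],[0,0,0,0,0,0,-0.35],[0,0,0,0,0,0,-0.25],[0,0,0,0,0,0,-0.2],[0,0,0,0,0,0,-0.2],[0,0,0,0,0,-0.015,-0.2],[0,0,0,0,0,-0.03,-0.2]]]}}

```text
t: 28.35
tcp_pos: [0.484, 0.2951, 0.1686]
tool_rot: [0.24, 0.971, -0.004, -0.004]
force: [0.4, -0.2, 0.0]
finger_gap: 0.396
gripper_force: 0.0
```

Emit:
{"op": "servo_tool", "data": {"rows": [[[0,0,0,0,0,-0.03,-0.2],[0,0,0,0,0,-0.03,0],[0,0,0,0,-0.035,-0.01,0.2],[0,0,0,0,-0.035,0,0.2],[0,0,0,0,-0.03,0,0.2],[0,0,0,0,-0.03,0,0.2],[0,0,0,0,0,0,0.2],[0,0,0,0,0,0,0.2]]]}}

```text
t: 29.02
tcp_pos: [0.4253, 0.1804, 0.2419]
tool_rot: [0.241, 0.97, -0.001, -0.0]
force: [1.3, 0.7, 0.4]
finger_gap: 0.596
gripper_force: 0.0
```

```bash
python3 -c "
from h import *
s=manip.sense();print(fr(s['tcp_pos']))
cv2.imwrite('pics/w11.png',manip.snapshot('wrist'))
print(px('wrist',[*(pl+ax*.071+ay*.015),.111]),px('wrist',[*(pl-ax*.058),.054]))"
```

```text
[-0.06402429  0.01623757  0.24194113]
[433.72107122 212.00255327] [287.87684632 208.95083397]
```

View pics/w11.png

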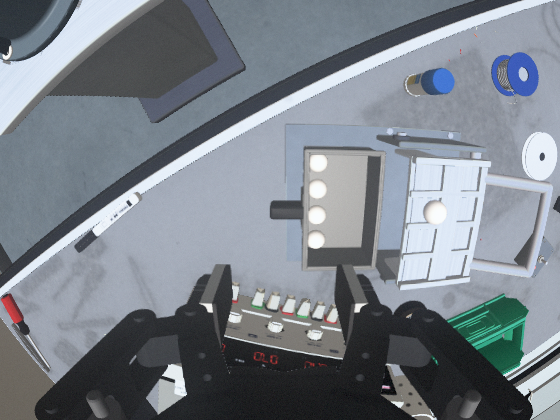

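Emit:
{"op": "servo_tool", "data": {"rows": [[[0,0,6,0,0,0,0.2],[0,0,6,0,0,0,0.2],[0,0,6,0,0,0,0.2],[0,0,6,0,0,0,0.2],[0,0,6,0,0,0,0.2],[0,0,6,0,0,0,0.2],[0,0,6,0,0,0,0.2],[0,0,6,0,0,0,0.2]]]}}

```text
t: 29.73
tcp_pos: [0.427, 0.1825, 0.2416]
tool_rot: [0.616, 0.788, -0.001, 0.001]
force: [0.0, -0.3, 0.3]
finger_gap: 0.598
gripper_force: 0.0
```

Emit:
{"op": "servo_tool", "data": {"rows": [[[0,0,6,0,0,0,0.2],[0,0,6,0,0,0,0.2],[0,0,6,0,0,0,0.2],[0,0,6,0,0,0,0.2],[0,0,6,0,0,0,0.2],[0,0,6,0,0,0,0.2],[0,0,6,0,0,0,0.2],[0,0,0,0,0,0,0.2]]]}}

```text
t: 30.4
tcp_pos: [0.427, 0.1824, 0.2416]
tool_rot: [0.856, 0.516, -0.0, 0.001]
force: [0.2, -0.9, 0.3]
finger_gap: 0.596
gripper_force: 0.0
```

```bash
python3 -c "
from h import *
# lug from w11 (pose then: TCP printed), cup rim now
s=manip.sense();print(fr(s['tcp_pos']),np.degrees(s['q']).round(1))
im=manip.snapshot('wrist');cv2.imwrite('pics/w12.png',im)
# dark lug: near predicted pixel
P=px('wrist',[*(pl-ax*.057),.054]);print('pred lug',P)
g=cv2.cvtColor(im,cv2.COLOR_BGR2GRAY);u,v=P.astype(int)
m=(g[v-60:v+60,u-50:u+50]<60).astype(np.uint8)
n,l,st,c=cv2.connectedComponentsWithStats(m)
for i in range(1,n):
  if st[i,4]>100: print(st[i]+[u-50,v-60,0,0,0],c[i]+[u-50,v-60])
for i in range(0,120,6): print(' '.join('%3d'%k for k in g[v-60+i,u-48:u+50:6]))
go((*(pl-ax*.057),.26),-27.8)
"
```

```text
[-0.06151195  0.01566982  0.24161723] [ 9.40e+00  1.87e+01  1.05e+02 -1.00e-01  5.64e+01  3.73e+01]
pred lug [300.01489554 188.85269083]
177 179 180 181 183 186 185 187 187 187 192 191 190 191 192 189 188
177 178 180 181 184 186 186 186 188 189 191 191 191 193 191 188 189
176 177 180 180 183 186 185 184 185 188 187 186 189 191 190 189 189
172 230 170 182 184 196 228 186 187 189 219 207 191 193 169 212 188
247 250 249 181 165 250 250 240 187 215 250 250 179 189 240 250 250
247 250 248 178 179 250 250 237 188 208 250 250 187 187 241 250 250
117 191 114 110 112 113 171 117 115 118 173 114 128 131 129 221 164
 88  88  87  87  88  86  88  90  91  90  88  89  91  88  89  89  85
160 158 159 159 158 158 162 161 162 166 167 168 170 171 175 174 175
162 181 184 185 185 183 185 168  78  92 165 163 165 163 162 161 161
170 167 173 171 170 172 169 147  79  88 170 171 171 169 170 169 169
171 170 172 168 170 170 169 151  79  85 171 167 170 167 170 169 169
169 170 171 171 168 169 171 146  79  80 170 170 170 172 170 172 169
167 168 170 168 172 170 173 160  74  76 169 170 171 172 169 170 165
169 169 172 170 171 169 171 173 174 170 170 171 169 169 169 171 169
169 166 168 169 170 171 170 171 169 170 168 168 170 167 166 169 167
167 166 169 171 171 168 168 170 170 170 168 170 170 168 168 168 169
164 166 167 167 169 170 169 170 170 173 170 170 171 169 167 167 168
166 167 167 168 167 167 167 167 169 170 170 169 170 170 169 167 166
165 168 167 168 172 169 168 168 170 171 170 166 171 169 168 170 169
th -27.61 turn 0.19 rows 1 shift [ 0.0047  0.0157 -0.0184] n 1 each [ 0.0047  0.0157 -0.0184]
```

```bash
python3 -c "
from h import *
g=cv2.cvtColor(cv2.imread('pics/w12.png'),cv2.COLOR_BGR2GRAY)
m=(g[180:215,280:320]<120);v,u=np.nonzero(m);print(u.min()+280,u.max()+280,v.min()+180,v.max()+180,u.mean()+280,v.mean()+180)
p=(u.mean()+280,v.mean()+180)
w=at('wrist',p,.052);print(w,fr(w))
q=at('wrist',(p[0],182),.054);print('rear end',fr(q),fr(at('wrist',(p[0],v.max()+180),.05)))
go((*(w[:2]),.26),-27.8)"
```

```text
295 309 180 209 301.97949886104783 194.17767653758543
[0.44206102 0.17281261 0.052     ] [-0.06294176 -0.00216624  0.052     ]
rear end [-0.05005845 -0.00181863  0.054     ] [-0.07904002 -0.00259632  0.05      ]
th -27.61 turn 0.19 rows 1 shift [-0.0012  0.0179 -0.0184] n 1 each [-0.0012  0.0179 -0.0184]
```

Emit:
{"op": "servo_tool", "data": {"rows": [[[0,0,0,0.0015,0.017,0.02,0.2],[0,0,0,0,0,0.035,0.2],[0,0,0,0,0,0.035,0.2],[0,0,0,0,0,0.035,0.2],[0,0,0,0,0,0.035,0.2],[0,0,0,0,0,0.033,0.2],[0,0,0,0,0,0,0.2],[0,0,0,0,0,0,-0.2]]], "squeeze": 80}}

```text
t: 31.12
tcp_pos: [0.4406, 0.1745, 0.047]
tool_rot: [0.856, 0.517, -0.003, -0.0]
force: [0.1, 0.2, -0.0]
finger_gap: 0.473
gripper_force: 0.0
```

Emit:
{"op": "servo_tool", "data": {"rows": [[[0,0,0,0,0,0,-0.6],[0,0,0,0,0,0,-1],[0,0,0,0,0,0,-1],[0,0,0,0,0,0,-1],[0,0,0,0,0,0,-1],[0,0,0,0,0,0,-1],[0,0,0,0,0,0,-1],[0,0,0,0,0,0,-1]]]}}

```text
t: 31.78
tcp_pos: [0.4433, 0.1746, 0.051]
tool_rot: [0.856, 0.517, 0.002, 0.002]
force: [0.5, 0.5, 8.7]
finger_gap: 0.144
gripper_force: 79.0
```

Gripped. Lift smoothly.

Emit:
{"op": "servo_tool", "data": {"rows": [[[0,0,0,0,0,-0.005,-1],[0,0,0,0,0,-0.012,-1],[0,0,0,0,0,-0.02,-1],[0,0,0,0,0,-0.025,-1],[0,0,0,0,0,-0.03,-1],[0,0,0,0,0,-0.03,-1],[0,0,0,0,0,-0.03,-1],[0,0,0,0,0,-0.03,-1]]]}}

```text
t: 32.45
tcp_pos: [0.4403, 0.1745, 0.2326]
tool_rot: [0.856, 0.517, -0.001, 0.001]
force: [0.2, 0.4, -2.3]
finger_gap: 0.147
gripper_force: 78.2
```

Emit:
{"op": "servo_tool", "data": {"rows": [[[0,0,0,0,0,-0.025,-1],[0,0,0,0,0,-0.012,-1],[0,0,0,0,0,-0.004,-1],[0,0,0,0,0,0,-1]]]}}

```text
t: 32.78
tcp_pos: [0.4414, 0.1747, 0.2729]
tool_rot: [0.856, 0.517, 0.0, 0.001]
force: [-0.3, 0.2, -2.9]
finger_gap: 0.146
gripper_force: 78.2
```

```bash
python3 -c "
from h import *
s=manip.sense();print(s['tcp_pos'],s['force'],np.degrees(s['q']).round(1));tilt();go((.43,-.14,.27));
im=manip.snapshot('top')
cv2.imwrite('pics/t13.png',im)
"
```

```text
[0.44138847 0.17474901 0.2729099 ] [-0.34805985  0.15251004 -2.915714  ] [  8.2  16.9 101.4  -0.2  61.6  36. ]
untilt [ 0.14  0.07 -0.  ]
th -27.78 turn -0.0 rows 0 shift [-0.2838  0.1366  0.0029] n 9 each [-0.0315  0.0152  0.0003]
```

Emit:
{"op": "servo_tool", "data": {"rows": [[[0,0,0,-0.007,0.0034,0,-1],[0,0,0,-0.014,0.0067,0,-1],[0,0,0,-0.021,0.01,0,-1],[0,0,0,-0.024,0.0116,0,-1],[0,0,0,-0.024,0.0116,0,-1],[0,0,0,-0.024,0.0116,0,-1],[0,0,0,-0.024,0.0116,0,-1],[0,0,0,-0.024,0.0116,0,-1]]]}}

```text
t: 33.5
tcp_pos: [0.4338, -0.0064, 0.2706]
tool_rot: [0.856, 0.517, -0.002, -0.0]
force: [-0.5, -0.2, -1.5]
finger_gap: 0.149
gripper_force: 78.2
```

Emit:
{"op": "servo_tool", "data": {"rows": [[[0,0,0,-0.024,0.0116,0,-1],[0,0,0,-0.024,0.0116,0,-1],[0,0,0,-0.024,0.0116,0,-1],[0,0,0,-0.024,0.0116,0,-1],[0,0,0,-0.017,0.008,0,-1],[0,0,0,-0.01,0.005,0,-1],[0,0,3,0,0,0,-1],[0,0,5,0,0,0,-1]]]}}

```text
t: 34.17
tcp_pos: [0.4295, -0.142, 0.2711]
tool_rot: [0.891, 0.453, -0.002, -0.001]
force: [0.5, -0.3, -2.0]
finger_gap: 0.144
gripper_force: 78.2
```

Emit:
{"op": "servo_tool", "data": {"rows": [[[0,0,6,0,0,0,-1],[0,0,6,0,0,0,-1],[0,0,6,0,0,0,-1],[0,0,6,0,0,0,-1],[0,0,6,0,0,0,-1],[0,0,6,0,0,0,-1],[0,0,6,0,0,0,-1],[0,0,6,0,0,0,-1]]]}}

```text
t: 34.83
tcp_pos: [0.4294, -0.1407, 0.2712]
tool_rot: [0.999, 0.052, -0.002, 0.0]
force: [-0.7, -0.8, -2.8]
finger_gap: 0.155
gripper_force: 78.2
```

Emit:
{"op": "servo_tool", "data": {"rows": [[[0,0,6,0,0,0,-1],[0,0,6,0,0,0,-1],[0,0,4,0,0,0,-1],[0,0,2,0,0,0,-1],[0,0,0,0,0,0,-1]]]}}

```text
t: 35.25
tcp_pos: [0.4294, -0.1407, 0.2712]
tool_rot: [0.995, -0.103, -0.002, 0.0]
force: [-0.3, 0.1, -2.0]
finger_gap: 0.146
gripper_force: 78.2
```

```bash
python3 -c "
from h import *
s=manip.sense();print(s['tcp_pos'],s['force'],np.degrees(s['q']).round(1));tilt();go((.590,-.294,.273),-102)
"
```

```text
[ 0.42944521 -0.14067867  0.27121961] [-0.31371114  0.14281033 -1.95614791] [-3.230e+01  1.530e+01  1.043e+02 -1.000e-01  6.060e+01  6.960e+01]
untilt [ 0.06  0.2  -0.  ]
th -101.81 turn 0.19 rows 1 shift [ 0.1889  0.1166 -0.0018] n 6 each [ 0.0315  0.0194 -0.0003]
```

Emit:
{"op": "servo_tool", "data": {"rows": [[[0,0,0,0.006,0.0037,0,-1],[0,0,0,0.013,0.008,0,-1],[0,0,0,0.02,0.0123,0,-1],[0,0,0,0.025,0.0154,0,-1],[0,0,0,0.025,0.0154,0,-1],[0,0,0,0.025,0.0154,0,-1],[0,0,0,0.025,0.0154,0,-1],[0,0,0,0.02,0.0123,0,-1]]]}}

```text
t: 35.92
tcp_pos: [0.5676, -0.2716, 0.2716]
tool_rot: [0.995, -0.102, -0.0, 0.001]
force: [-0.2, -0.1, -2.3]
finger_gap: 0.147
gripper_force: 78.3
```

Emit:
{"op": "servo_tool", "data": {"rows": [[[0,0,0,0.015,0.0093,0,-1],[0,0,0,0.01,0.0062,0,-1],[0,0,0,0.005,0.0031,0,-1],[0,0,0,0,0,0,-1],[0,0,0,0,0,0.02,-1],[0,0,0,0,0,0.03,-1],[0,0,0,0,0,0.03,-1],[0,0,0,0,0,0.03,-1]]]}}

```text
t: 36.58
tcp_pos: [0.5908, -0.2934, 0.1618]
tool_rot: [0.995, -0.102, -0.0, 0.001]
force: [-0.3, -0.2, -2.5]
finger_gap: 0.148
gripper_force: 78.2
```

Emit:
{"op": "servo_tool", "data": {"rows": [[[0,0,0,0,0,0.03,-1],[0,0,0,0,0,0.02,-1],[0,0,0,0,0,0.01,-1],[0,0,0,0,0,0,-1],[0,0,0,0,0,0,-1]]]}}

```text
t: 37.0
tcp_pos: [0.5915, -0.2943, 0.1028]
tool_rot: [0.995, -0.103, -0.0, 0.001]
force: [0.9, -0.1, -2.3]
finger_gap: 0.144
gripper_force: 78.2
```

```bash
python3 -c "
from h import *
s=manip.sense();print(s['tcp_pos'],s['force']);tilt();go((.590,-.294,.053),-102)
im=manip.snapshot('top');cv2.imwrite('pics/t14.png',im)
w=manip.snapshot('wrist');cv2.imwrite('pics/w14.png',w)
# white balls inside the cup, seen from the wrist
g=cv2.cvtColor(w,cv2.COLOR_BGR2GRAY);n,l,st,c=cv2.connectedComponentsWithStats((g>205).astype(np.uint8))
print([(st[i].tolist(),c[i].round().tolist()) for i in range(1,n) if st[i,4]>150])
"
```

```text
[ 0.59148233 -0.29425449  0.10283663] [ 0.93626679 -0.07977837 -2.27662861]
untilt [ 0.13  0.03 -0.  ]
th -101.77 turn 0.23 rows 1 shift [-0.0015  0.0001  0.0498] n 2 each [-0.0008  0.      0.0249]
[([94, 0, 205, 80, 12239], [187.0, 31.0]), ([451, 93, 11, 246, 332], [458.0, 211.0]), ([224, 95, 44, 43, 1459], [245.0, 116.0]), ([271, 95, 44, 43, 1485], [292.0, 116.0]), ([318, 97, 43, 43, 1422], [339.0, 118.0]), ([363, 103, 40, 42, 1275], [383.0, 124.0]), ([1, 407, 64, 13, 187], [30.0, 414.0])]
```

Emit:
{"op": "servo_tool", "data": {"rows": [[[0,0,0,-0.001,0,0.02,-1],[0,0,0,0,0,0.015,-1],[0,0,0,0,0,0.008,-1],[0,0,0,0,0,0.004,-1],[0,0,0,0,0,0,-1],[0,0,0,0,0,0,-1]]]}}

```text
t: 37.6
tcp_pos: [0.5911, -0.2949, 0.0566]
tool_rot: [0.995, -0.103, 0.001, 0.002]
force: [-0.7, 0.3, -2.3]
finger_gap: 0.149
gripper_force: 78.2
```

Emit:
{"op": "servo_tool", "data": {"rows": [[[0,0,0,0,0,0.002,-1],[0,0,0,0,0,0,-1],[0,0,0,0,0,0,-1]]]}}

```text
t: 37.85
tcp_pos: [0.5908, -0.2946, 0.0542]
tool_rot: [0.995, -0.103, 0.0, 0.001]
force: [0.9, 0.1, -2.9]
finger_gap: 0.148
gripper_force: 78.2
```

Emit:
{"op": "servo_tool", "data": {"rows": [[[0,0,0,0,0,0.002,-1],[0,0,0,0,0,0,-1],[0,0,0,0,0,0,-1]]]}}

```text
t: 38.1
tcp_pos: [0.5904, -0.2944, 0.0515]
tool_rot: [0.995, -0.103, -0.0, 0.001]
force: [-0.3, -0.4, -2.2]
finger_gap: 0.147
gripper_force: 78.2
```

Emit:
{"op": "servo_tool", "data": {"rows": [[[0,0,0,0,0,0.0015,-1],[0,0,0,0,0,0,-1],[0,0,0,0,0,0,-1]]]}}

```text
t: 38.35
tcp_pos: [0.5905, -0.2945, 0.0511]
tool_rot: [0.995, -0.103, -0.0, 0.001]
force: [-2.3, 2.3, 5.2]
finger_gap: 0.146
gripper_force: 79.3
```

Emit:
{"op": "servo_tool", "data": {"rows": [[[0,0,0,0,0,0.0015,-1],[0,0,0,0,0,0,-1],[0,0,0,0,0,0,-1]]]}}

```text
t: 38.6
tcp_pos: [0.5905, -0.2944, 0.0511]
tool_rot: [0.995, -0.103, -0.0, 0.001]
force: [-4.9, 2.0, 13.2]
finger_gap: 0.147
gripper_force: 80.4
```

Contact. Release and rise, then check everything numerically.

Emit:
{"op": "servo_tool", "data": {"rows": [[[0,0,0,0,0,-0.001,-0.5],[0,0,0,0,0,0,-0.2],[0,0,0,0,0,0,0.1],[0,0,0,0,0,0,0.1],[0,0,0,0,0,0,0.1],[0,0,0,0,0,-0.02,0.1],[0,0,0,0,0,-0.035,0.1],[0,0,0,0,0,-0.035,0.1]]]}}

```text
t: 39.27
tcp_pos: [0.5895, -0.2935, 0.1385]
tool_rot: [0.995, -0.103, -0.002, 0.0]
force: [0.3, -0.2, 0.6]
finger_gap: 0.545
gripper_force: 0.0
```

Emit:
{"op": "servo_tool", "data": {"rows": [[[0,0,0,-0.01,0,-0.035,0.1],[0,0,0,-0.03,0,-0.035,0.1],[0,0,0,-0.035,0,-0.03,0.1],[0,0,0,-0.035,0,0,0.1],[0,0,0,-0.03,0,0,0.1],[0,0,0,0,0,0,0.1],[0,0,0,0,0,0,0.1]]]}}

```text
t: 39.85
tcp_pos: [0.4583, -0.2661, 0.2336]
tool_rot: [0.995, -0.103, -0.0, 0.001]
force: [0.6, -0.2, 0.9]
finger_gap: 0.548
gripper_force: 0.0
```

```bash
python3 -c "
from h import *
s=manip.sense();print(s['t'],s['tcp_pos'],s['force'])
t=manip.snapshot('top');cv2.imwrite('pics/t15.png',t);w=manip.snapshot('wrist');cv2.imwrite('pics/w15.png',w)
h=cv2.cvtColor(t,cv2.COLOR_BGR2HSV)
def comps(m,a,lo,name,z,f=lambda p:p):
  n,l,st,c=cv2.connectedComponentsWithStats(m.astype(np.uint8)*255)
  for i in range(1,n):
    if st[i,4]>lo: 
      P=at(a,c[i],z); print(name,st[i].tolist(),f(P).round(4))
b=cv2.inRange(h,(105,150,60),(120,255,255));comps(b,'top',15,'blue',.08)
g=cv2.cvtColor(t,cv2.COLOR_BGR2GRAY)
r=np.zeros_like(g,bool);r[185:255,140:240]=1
comps((g>218)&r,'top',8,'balls tray',.11,fr)
r[:]=0;r[150:240,350:440]=1;comps((g>190)&r,'top',8,'balls cup',.018)
print('expected top px front2',px('top',[*(pl+ax*.0715+ay*.015),.111]),'cup',px('top',(.647,-.306,.058)))
gw=cv2.cvtColor(w,cv2.COLOR_BGR2GRAY);comps(gw>205,'wrist',100,'wrist white',.018)
k=cv2.resize(gw,None,fx=.12,fy=.12,interpolation=cv2.INTER_AREA)
print('cup mid px wrist',px('wrist',(.647,-.306,.058)),px('wrist',(.590,-.294,.057)))
"
```

```text
39.85 [ 0.45833249 -0.26610968  0.23359757] [ 0.56632369 -0.22202664  0.89956859]
blue [374, 0, 130, 71, 3921] [ 1.0732 -0.4018  0.08  ]
blue [116, 244, 22, 19, 267] [0.4232 0.4873 0.08  ]
blue [164, 260, 10, 9, 61] [0.3916 0.367  0.08  ]
balls cup [396, 168, 5, 4, 18] [ 0.6729 -0.2923  0.018 ]
balls cup [403, 169, 5, 5, 21] [ 0.6681 -0.3137  0.018 ]
balls cup [410, 170, 5, 5, 18] [ 0.6639 -0.3353  0.018 ]
balls cup [418, 173, 5, 5, 19] [ 0.6566 -0.3572  0.018 ]
expected top px front2 [192.17607795 227.13717837] cup [406.59385848 174.43204956]
wrist white [375, 115, 9, 71, 248] [ 0.4809 -0.377   0.018 ]
wrist white [237, 234, 195, 52, 1437] [ 0.3582 -0.3057  0.018 ]
wrist white [0, 285, 199, 28, 1390] [0.3591 0.0045 0.018 ]
wrist white [133, 393, 55, 27, 682] [0.1397 0.0199 0.018 ]
cup mid px wrist [282.92559834  -3.46994381] [282.84752363  55.26689554]
```

```bash
python3 -c "
from h import *
t=cv2.imread('pics/t15.png');g=cv2.cvtColor(t,cv2.COLOR_BGR2GRAY).astype(int);hs=cv2.cvtColor(t,cv2.COLOR_BGR2HSV)
t0=cv2.imread('pics/top0.png');w0=t0[:,:,2].astype(int)-t0[:,:,0];w1=t[:,:,2].astype(int)-t[:,:,0]
for w in(w0,w1):
  r=np.zeros(w.shape,np.uint8);r[195:250,160:215]=(cv2.GaussianBlur(w.astype(np.float32),(3,3),0)[195:250,160:215]>8)
  n,l,st,c=cv2.connectedComponentsWithStats(r);print([(c[i].round(1).tolist(),fr(at('top',c[i],.109)).round(4).tolist()) for i in range(1,n) if st[i,4]>8])
# handle home: difference of handle area
d=np.abs(g-cv2.cvtColor(t0,cv2.COLOR_BGR2GRAY))[180:225,143:172];print('handle diff',d.mean(),d.max())
print(g[150:205:3,380:440:3])
"
```

```text
[]
[]
handle diff 4.509578544061303 15
[[167 167 166 165 161 160 166 166 163 167 117  71  79  84 101 126 133 116
  112 121]
 [167 161 161 165 160 162 166 164 163 163 118  80  86  72  77  83  84 117
  120 120]
 [ 96 110 113 110 122 127 133 156 163 157 122 108  85  81  76  82 113 118
  123 121]
 [ 31  22 110  96 133 118 112 109 111 112 118 117 117 116 111 114 118 118
  117 114]
 [ 33  27 106  38  46  37  46  97  98 127 113 112 116 121 119 121 120 120
  118 119]
 [ 33  44 137 102  70  40  44  36  44  31  48  45  77  90 127 119 117 121
  121 120]
 [ 32  41 125 128 131 180 217 128 163 101  37  40  39  44  43  43  93 119
  121 124]
 [ 30  48 133 134 134 163 207 146 212 212 185 217 125 125  70  40 102 119
  119 118]
 [ 30  63 133 131 139 131 121 124 153 143 177 211 148 208 194  33 123 122
  118 119]
 [ 48 115 136 135 133 133 134 132 132 132 126 118 109 185 122  41  96 123
  118 120]
 [ 42 105 136 133 134 133 132 132 134 138 131 133 133 134  56  48 116 121
  122 121]
 [ 48 125 126 134 126 136 134 133 131 130 131 134 128 133  45  54 103 116
  119 107]
 [ 52  42  38  43  63  89 116 128 134 120 134 134 129 135  44  90 101 106
  102  32]
 [ 41  35  33  42  54  50  44  23  47  72 100 110 131 128  56 114 107  93
   34  35]
 [ 22  23  41  36  32  22  27  31  52  47  52  45  42  48  52  99 109  17
   39  72]
 [122 108  79  46  32  36  35  56  39  35  40  20  41  47  35  35  40  40
   68  30]
 [120 118 113 109 108 108  63  41  33  42  32  26  26  26  31  38  39  70
   35  79]
 [123 117 118 104 104 104 102  84 109 109 107 106 100  59  35  25  55  39
   55  91]
 [120 118 119 111 113 102 106 105 107 101 110 115 118 121  65  42  37  39
   87  91]]
```

```bash
python3 -c "
from h import *
for n in('top0','t15'):
  g=cv2.imread(f'pics/{n}.png').astype(int)
  print(g[205:245:2,166:204:2,1])
"
```

```text
[[102 106 102 103  97 102 104 102 157 161 162 158 166 166 165 164 168 174
  207]
 [100 104 106 102 100 105 105 128 167 147 158 155 159 168 167 165 166 196
  202]
 [106 109 104 104 108 102 107 165 144 158 164 161 157 165 163 164 164 177
  206]
 [105 108 102 104 102 102 139 173 153 164 162 161 162 164 161 158 160 155
  150]
 [104 111 102 105  96 106 163 144 165 159 163 163 163 169 163 164 141 156
  165]
 [102  98 101 103  96 144 162 158 163 165 162 167 165 166 172 205 207 166
  139]
 [102 104 106 101 122 176 193 166 142 158 164 170 166 163 179 208 206 188
  154]
 [102 104 103 105 149 201 208 205 150 155 161 163 166 168 159 198 200 158
  155]
 [102  99 104 122 164 195 206 197 137 162 165 165 165 168 152 139 133 144
  165]
 [104  98  98 158 165 150 163 149 148 164 165 162 161 169 154 162 155 170
  167]
 [143 121 143 168 153 164 164 154 163 161 164 160 204 206 189 145 153 167
  160]
 [147 146 160 128 158 155 161 169 158 166 161 173 206 202 202 147 167 155
  154]
 [ 94 147 155 142 165 167 163 166 166 167 164 146 188 200 172 143 167 159
  118]
 [128 165 129 164 162 162 161 162 163 164 162 1
[... 1441 characters left out ...]
 172 165 171 167 176 215 213 211 147 168 151
  155]
 [102 156 166 147 167 170 171 175 173 164 166 153 203 209 179 159 173 163
  133]
 [132 175 137 173 170 169 170 170 171 170 169 165 163 149 156 176 170 162
  114]
 [166 177 162 157 168 176 173 163 171 167 144 166 171 170 166 163 167 126
  121]
 [149 154 161 171 161 169 171 171 169 162 162 173 166 173 169 170 139 119
  118]
 [120 113 101 140 167 169 171 170 171 137 171 165 172 169 168 169 102 121
  121]
 [117 127 124 104  97 136 171 174 164 163 172 169 172 166 168 145 117 123
  118]
 [116 140 117 115 108  97  83 148 178 174 153 169 172 169 175 115 118 118
  123]
 [109 109 104 115 112 109 126 106 102 147 175 162 161 156 134 117 121 118
  124]]
```

The rear ball now sits in exactly the front lane-2 pixels, the handle is home, and the stick and cup are in place. I'm handing in.

```bash
python3 -c "
from station import manip
print(manip.sign_off())"
```

```text
the job is handed in; nothing more can be done
None
```

The job is handed in after about 40 s of robot time; the sign-off returned no verdict, but before it my images and readings showed the four front-row balls in the cup on the mat (about 1 cm from its middle at most), the one rear ball moved to the front row, the tray home, and the glue stick on the worktop about 160 mm from the cup's place.

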